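Fetch the bead dropper bottle from behind the tall bottles in the foam box

TASK

The little dropper bottle of calibration beads stands at the back of the foam box, behind three tall bottles: take all three tall bottles out and stand them upright on the steel spill tray, then stand the dropper bottle upright in the cup on top of the vortex mixer while they wait there. Then put each tall bottle back, upright and right down, in the same well of the foam box that it came from. Set the bottles down gently rather than dropping them, tip none of them over, and leave the squat jar in the foam box where it is.

Things in the scene. Friction and masses are not known exactly. Their poses are not given: they have to be found in the camera images.
- foam_box: Speckled pale-blue foam box, no lid, fixed; 164 (x) x 290 (y) x 85 mm, walls 25. Origin: centre of underside, z up, x away from the robot. Row of three 72 x 72 mm wells, centres x -21, y -84/0/+84, floor at z 22; 12 mm ribs between them up to z 60. Behind them (x 15 to 57) a trough 240 long along y, centre line x 36, floor at z 34; only this 12 mm step parts it from the wells.
- spill_tray: Shallow steel tray with a rim on all sides, fixed, empty at the start; 130 (x) x 280 (y) mm outside, rim 16 mm high and 4 mm thick, floor 4 mm above its origin. Origin at the centre of its underside, z up, x away from the robot. The tray, the foam box and the mixer all stand level on the bench (z = 0).
- mixer_cup (a point): Centre of the inner floor of the round black rubber cup on top of the sage-green vortex mixer, 106 mm above the bench, z up. The cup is 50 mm across inside and its rim stands 10 mm above this point. The mixer (housing about 130 x 130 mm at its foot, its top 14 mm below this point) is fixed and the cup does not move.
- round_bottle: Tall round amber bottle, loose, 0.24 to 0.44 kg. Body 56 mm in diameter up to 116 mm, sloping shoulder to 128 mm, thin neck, then a black cap 38 mm in diameter from 140 to 164 mm above its origin. Origin at the centre of its underside, z up. It starts in one of the three wells.
- square_bottle: Tall square white plastic bottle, loose, 0.21 to 0.39 kg. Body 52 x 52 mm up to 116 mm, sloping shoulder to 124 mm, thin neck, then a black cap 38 mm in diameter from 136 to 160 mm above its origin. Origin at the centre of its underside, z up, x and y square to its sides. It starts in one of the three wells, roughly square to it.
- slim_bottle: Tall slim round aluminium bottle, loose, 0.17 to 0.31 kg. Body 46 mm in diameter up to 120 mm, sloping shoulder to 136 mm, thin neck, then a black cap 30 mm in diameter from 146 to 174 mm above its origin. Origin at the centre of its underside, z up. It starts in one of the three wells.
- dropper_bottle: Small round white dropper bottle with a pointed tip, loose, about 35 g; 58 mm high. Body 30 mm in diameter up to 36 mm, then a narrow collar 19 mm in diameter and a tapering tip. Origin at the centre of its underside, z up. It starts upright on the floor of the foam box's trough, on its centre line, at least 40 mm from the trough's ends.
- squat_jar: Low round white jar with a grey lid, loose, about 60 g; 36 mm in diameter, 29 mm high. Origin at the centre of its underside, z up. It stands in the foam box's trough too, at least 70 mm from the dropper bottle, and stays there.

How it is judged:
By the outcome, as a careful person would: the job done as asked, in the order asked, and still so for the second after the job is handed in, with the robot touching nothing.
It also fails if it takes over 141 s, if anything falls off the work surface, if the arm or the gripper's body presses on something with over 40 N, if the wrist force passes 120 N, or if a joint passes its speed limit or range.

ROBOT

A 7-joint arm with a two-finger parallel gripper is mounted at the origin on the work surface. World frame = base frame: x ahead of the robot, y to its left, z up, the work surface at z = 0. Lengths are in m, angles in rad, forces in N, time in s.
With the tool pointing down it reaches from about 0.4 to 0.9 m from the base axis. Payload 5.5 kg.
Tool frame: the origin (TCP) lies at the very end of the fingers, on their centre line; the grasp point (between the pads) lies 19 mm behind it; y points along the fingers, x is the direction in which the jaws open and shut, and the axes are right-handed (so a half turn about y gives the same grasp; the last joint's range is limited). The gripper opens to 85 mm and grips with 20 to 120 N. Pads are 22 mm wide; open, the fingers measure 114 mm over their backs; the gripper's body (76 mm by 85 mm) begins 54 mm behind the grasp point. The pads swing forward as they close: fully open they stand 13 mm farther back than shut.
Start: joints at [-0.953, 0.501, -0.427, 1.55, 0.221, 1.138, -0.21], TCP at [0.226, 0.61, 0.193] pointing down, gripper open.
Joint ranges: [-2.88, 2.88], [-0.31, 2.03], [-1.54, 1.56], [0.2, 2.42], [-1.41, 4.55], [0.19, 2.02], [-2.57, 2.57]. Speed limits (rad/s): [2.57, 2.57, 3.14, 3.14, 3.14, 3.14, 3.14].

INTERFACE

Orientations are given as [roll, pitch, yaw] about the fixed x, y, z axes, in that order (R = Rz(yaw) Ry(pitch) Rx(roll)).
In Python, from rig import * gives the robot as it stands.
- The arm moves only by the tool step_arm, never from a script. Its argument "commands" is a list that holds one entry, the list of rows, each a list of 7 numbers: the opening, from 0 (shut) to 1 (fully open), then the shift along the world's x, y, z in mm, then the turn, a rotation vector about the world's x, y, z in rad. In form: [[[gripper, x, y, z, rx, ry, rz], ...]]. A call has 1 to 20 rows; each row is the pose to reach, as a shift and turn from the pose commanded when the call began; what a row does not reach only later rows make up. A row lasts 1/8 s, in which the tool goes at most 62.5 mm and 10.7 degrees, less where a joint would pass 70% of its speed; a pose out of reach is approached as far as the arm can. A call with a gripper value outside its range is refused whole. The fingers move at their own pace and stop on an object; the grip force is fixed at half the most. Time passes only in rows, so rows that repeat a pose let the fingers close. It gives the time, the measured TCP pose, the force and the opening at its end, in the units of the state.
- sense(): the state, without advancing time (a new reading comes with each control period).
- read_camera(name): name is "side" or "top"; returns (picture, depth): 480x640x3 uint8, red, green, blue; 480x640 float32, m along the optical axis (not along the pixel's ray), 0 where there is no reading.
- camera_info(name): a dict with "mtx" (3x3 intrinsics, pixels), "extrinsics" (4x4, takes a point from camera to world coordinates). Camera axes: x right, y down, z forward; pixel columns grow to the right and rows downward; lengths in m; the calibration is good to about 2 mm. A picture is of the moment at which its call begins. camera_info takes no time and is no camera call.
- close_job(): hands the job in, once; it reports no verdict.
The state is a dict: "t": time; "q": joint angles; "joint_velocities": joint speeds; "joint_torque": joint torques, N m; "ee_pos": TCP position; "ee_rot": TCP orientation; "contact_force": force on the tool from outside, world axes, zero at the start; "torque": the same for the moment, N m; "finger_gap": finger opening in m.
Only numpy, scipy, OpenCV 4.12 (cv2) and the standard library are available. Lean on these libraries where they do the work, as an engineer would, in place of code of your own. Each camera call takes 0.05 s, during which the arm holds its last target.

## Working session

There is one attempt and no reset: what is moved stays moved. The work goes in short steps, Python scripts to look and compute and a tool call to move; the robot and the scene stay as the last step left them, time stands still between calls to the robot, and variables do not carry over. Pictures are saved under pics/ and viewed, and the job is handed in when it is done.

Besides the shell and the picture viewer there is one more tool, called as name([rows], argument=value, ...), one row to a line, values as JSON. step_arm: Moves the arm, as the interface text tells. Its arguments: {"type":"object","properties":{"commands":{"type":"array"}},"required":["commands"]}

```bash
ls; mkdir -p pics; python3 - <<'E'
from rig import *
import cv2,numpy as np
for n in ("side","top"):
    p,d=read_camera(n); cv2.imwrite(f"pics/{n}0.png",p[:,:,::-1]); np.savez(f"pics/{n}0.npz",p=p,d=d)
    i=camera_info(n); print(n,np.round(i["mtx"],1).tolist(),np.round(i["extrinsics"],4).tolist())
s=sense(); print(s)
E
```

```text
pics
side [[464.1, 0.0, 320.5], [0.0, 464.1, 237.5], [0.0, 0.0, 1.0]] [[-0.9395, -0.2371, 0.247, 0.297], [-0.342, 0.6122, -0.7129, 0.7484], [0.0178, -0.7543, -0.6563, 0.7894], [0.0, 0.0, 0.0, 1.0]]
top [[615.0, 0.0, 307.2], [0.0, 615.0, 246.6], [0.0, 0.0, 1.0]] [[0.0165, -0.999, 0.0404, 0.4809], [-0.9999, -0.0163, 0.0052, -0.009], [-0.0046, -0.0405, -0.9992, 1.4269], [0.0, 0.0, 0.0, 1.0]]
{'t': 0.1, 'q': array([-0.95280873,  0.50175973, -0.42683573,  1.55133923,  0.22077233,
        1.13832648, -0.21029631]), 'joint_velocities': array([-9.31435839e-05, -9.55638223e-04, -3.15867145e-04,  2.90556097e-04,
        8.78659100e-05, -1.58707508e-04,  1.49857253e-03]), 'joint_torque': array([-1.10985225e-02, -5.70812058e+01, -5.83807558e+00, -2.81748444e+01,
        1.06003982e-02,  5.49433142e-03, -1.37125085e-05]), 'ee_pos': array([0.22557036, 0.60885591, 0.19156469]), 'ee_rot': array([-1.57070085,  0.00177982,  1.21607274]), 'contact_force': array([-0.87382337, -0.46993093, -0.08226388]), 'torque': array([-0.02786827, -0.00963751,  0.07103159]), 'finger_gap': 0.08528295083707112}
```

View pics/side0.png

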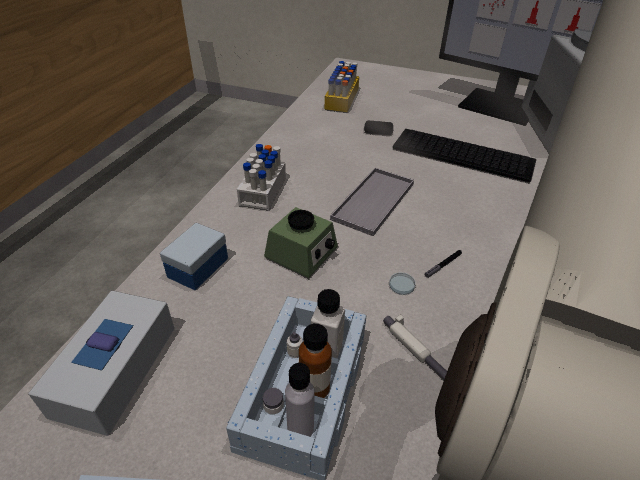

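View pics/top0.png

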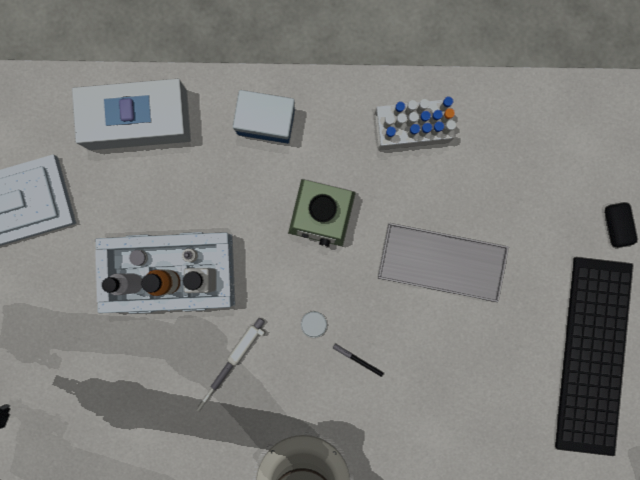

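The side view shows the foam box at about (300,390). Its bottles are slim (300,395), amber (316,355) and square (328,315), with the dropper at (294,345) and the jar at (273,400). In the top view the box is at (163,272), the mixer cup at (322,208), the tray at (443,262), the dropper at (190,256) and the jar at (138,257).

```bash
cat > h.py <<'E'
import numpy as np,cv2
from rig import *
def cloud(n,d):
    i=camera_info(n);K=i["mtx"];T=i["extrinsics"]
    v,u=np.mgrid[0:480,0:640]
    P=np.stack([(u-K[0,2])/K[0,0]*d,(v-K[1,2])/K[1,1]*d,d],-1)
    return P@T[:3,:3].T+T[:3,3]
def ray(n,u,v,z):
    i=camera_info(n);K=i["mtx"];T=i["extrinsics"]
    r=T[:3,:3]@np.array([(u-K[0,2])/K[0,0],(v-K[1,2])/K[1,1],1.]);o=T[:3,3]
    return o+r*(z-o[2])/r[2]
def grab(n,tag):
    p,d=read_camera(n); cv2.imwrite(f"pics/{tag}.png",p[:,:,::-1]); np.savez(f"pics/{tag}.npz",p=p,d=d); return p,d
E
python3 - <<'E'
from h import *
for n in ("top","side"):
    f=np.load(f"pics/{n}0.npz");p,d=f["p"],f["d"];W=cloud(n,d);ok=d>0
    print(n,"bench z",np.median(W[...,2][ok&(abs(W[...,2])<.02)]))
    hsv=cv2.cvtColor(p,cv2.COLOR_RGB2HSV)
    def rect(m,name):
        q=W[m][:,:2].astype(np.float32)
        r=cv2.minAreaRect(q);print(name,m.sum(),np.round(r[0],4),np.round(r[1],4),round(r[2],2),"z",np.round(np.median(W[m][:,2]),4))
    X,Y,Z=W[...,0],W[...,1],W[...,2]
    reg=(X>.35)&(X<.68)&(Y>.1)&(Y<.45)&ok
    m=reg&(abs(Z-.085)<.006); m=cv2.morphologyEx(m.astype(np.uint8),cv2.MORPH_OPEN,np.ones((3,3)))>0
    rect(m,"box top")
    regt=(X>.33)&(X<.62)&(Y>-.40)&(Y<-.08)&ok
    m=regt&(Z>.010)&(Z<.03); rect(m,"tray rim")
    regm=(X>.45)&(X<.72)&(Y>-.12)&(Y<.07)&ok
    m=regm&(Z>.108)&(Z<.13); rect(m,"cup rim")
    c,r=cv2.minEnclosingCircle(W[m][:,:2].astype(np.float32));print(c,r,Z[m].max())
    # caps
    m=reg&(Z>.165);k,l,st,ce=cv2.connectedComponentsWithStats(m.astype(np.uint8))
    for j in range(1,k):
        if st[j,4]>20:
            mm=l==j;zt=np.percentile(Z[mm],95);mm&=Z>zt-.006
            c,r=cv2.minEnclosingCircle(W[mm][:,:2].astype(np.float32))
            print("cap",ce[j].round(),st[j,4],"ztop",zt.round(4),"c",np.round(c,4),"r",round(r,4),"mean",W[mm].mean(0).round(4))
E
```

```text
top bench z 0.0009366229102441004
box top 3650 [0.4741 0.3105] [0.1641 0.2865] 3.51 z 0.0855
tray rim 709 [ 0.4813 -0.2408] [0.3241 0.2582] 87.96 z 0.0144
cup rim 328 [ 0.6179 -0.0335] [0.058  0.0579] 0.23 z 0.1124
(0.6181222796440125, -0.03347490355372429) 0.030750349164009094 0.12352154056665099
cap [193. 280.] 301 ztop 0.1864 c [0.4588 0.2298] r 0.0193 mean [0.4593 0.2298 0.1833]
cap [151. 283.] 324 ztop 0.1907 c [0.4536 0.3124] r 0.0194 mean [0.4535 0.3126 0.1876]
cap [110. 284.] 234 ztop 0.2005 c [0.4477 0.3917] r 0.0159 mean [0.4487 0.3925 0.1975]
side bench z 0.0006410040614991397
box top 5272 [0.4742 0.3111] [0.1648 0.2873] 3.51 z 0.0853
tray rim 354 [ 0.5196 -0.2455] [0.3327 0.1313] 79.44 z 0.0149
cup rim 229 [ 0.6178 -0.0325] [0.0582 0.0625] 20.79 z 0.1137
(0.6169631481170654, -0.033181082457304) 0.031821683049201965 0.11938457052533924
cap [328. 300.] 417 ztop 0.1839 c [0.4585 0.2308] r 0.0198 mean [0.4583 0.233  0.1821]
cap [315. 336.] 539 ztop 0.1878 c [0.4525 0.315 ] r 0.02 mean [0.4522 0.3159 0.186 ]
cap [299. 376.] 483 ztop 0.1979 c [0.447  0.3954] r 0.016 mean [0.4474 0.3962 0.1961]
```

```bash
python3 - <<'E'
import cv2
a=cv2.imread("pics/top0.png")[220:325,85:245]; cv2.imwrite("pics/topcrop.png",cv2.resize(a,None,fx=5,fy=5,interpolation=cv2.INTER_CUBIC))
a=cv2.imread("pics/side0.png")[280:480,225:375]; cv2.imwrite("pics/sidecrop.png",cv2.resize(a,None,fx=3,fy=3,interpolation=cv2.INTER_CUBIC))
E
```

```text
(no output)
```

View pics/topcrop.png

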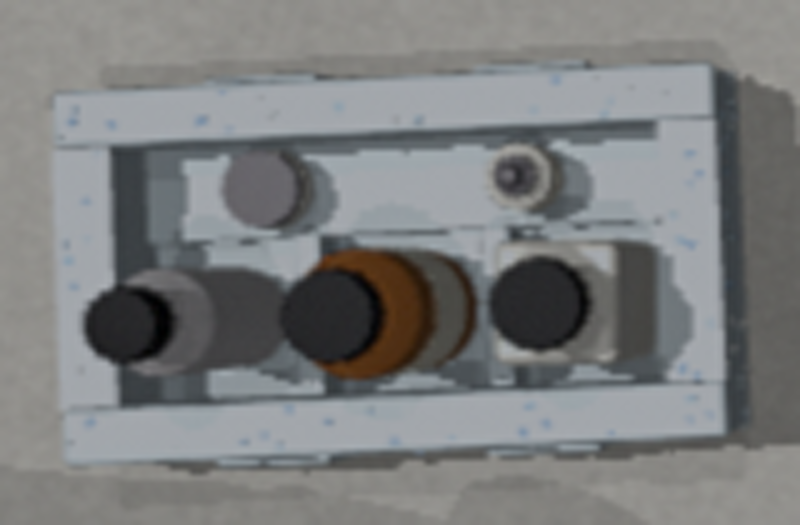

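View pics/sidecrop.png

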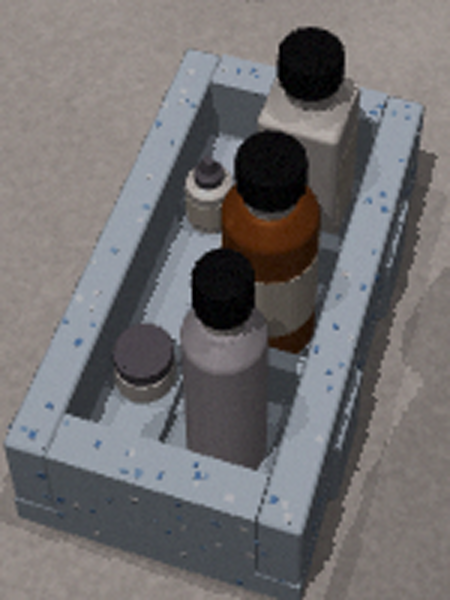

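```bash
python3 - <<'E'
from h import *
f=np.load("pics/top0.npz");p,d=f["p"],f["d"];W=cloud("top",d)
X,Y,Z=W[...,0],W[...,1],W[...,2]
sub=np.zeros(d.shape,bool);sub[215:310,370:515]=1
m=sub&(Z>.009)
k,l,st,ce=cv2.connectedComponentsWithStats(m.astype(np.uint8),connectivity=8);j=1+st[1:,4].argmax()
mm=l==j; print(st[j])
r=cv2.minAreaRect(W[mm][:,:2].astype(np.float32));print("tray",np.round(r[0],4),np.round(r[1],4),r[2])
ys,xs=np.where(mm);r=cv2.minAreaRect(np.stack([xs,ys],1).astype(np.float32));b=cv2.boxPoints(r)
c=np.array([ray("top",u,v,.016) for u,v in b]);print("corners",c.round(4).tolist(),"mean",c.mean(0).round(4))
# dropper & jar: small things in trough between z .055 and .1
B=np.array([.4741,.3108]);a=np.radians(3.51);R=np.array([[np.cos(a),-np.sin(a)],[np.sin(a),np.cos(a)]])
for n in("top","side"):
    f=np.load(f"pics/{n}0.npz");W=cloud(n,f["d"]);L=(W[...,:2]-B)@R
    m=(f["d"]>0)&(L[...,0]>.0)&(L[...,0]<.054)&(abs(L[...,1])<.117)&(W[...,2]>.05)&(W[...,2]<.1)
    k,l,st,ce=cv2.connectedComponentsWithStats(m.astype(np.uint8))
    for j in range(1,k):
        if st[j,4]>15:
            q=l==j; zt=W[q][:,2].max()
            for lo,hi in((.05,.075),(.075,.1)):
                qq=q&(W[...,2]>lo)&(W[...,2]<hi)
                if qq.sum()>3:
                    c,r=cv2.minEnclosingCircle(W[qq][:,:2].astype(np.float32)); print(n,ce[j].round(),lo,qq.sum(),"world",np.round(c,4),"r",round(r,4),"local",((np.array(c)-B)@R).round(4),"zt",zt.round(4))
E
```

```text
[378 223 131  79 747]
tray [ 0.5188 -0.2374] [0.4416 0.1396] 81.89131927490234
corners [[0.4678, -0.1627, 0.016], [0.5986, -0.1879, 0.016], [0.5461, -0.4655, 0.016], [0.4158, -0.4394, 0.016]] mean [ 0.5071 -0.3139  0.016 ]
top [189. 255.] 0.05 97 world [0.5132 0.2598] r 0.0154 local [ 0.0359 -0.0533] zt 0.0979
top [189. 255.] 0.075 66 world [0.5127 0.26  ] r 0.0127 local [ 0.0354 -0.0531] zt 0.0979
top [138. 257.] 0.05 213 world [0.5059 0.3754] r 0.0177 local [0.0357 0.0625] zt 0.0714
top [184. 267.] 0.05 28 world [0.4846 0.2708] r 0.0084 local [ 0.008  -0.0406] zt 0.0681
top [147. 270.] 0.05 41 world [0.4782 0.3543] r 0.0089 local [0.0068 0.0431] zt 0.0696
side [304. 314.] 0.05 39 world [0.5188 0.1973] r 0.015 local [ 0.0376 -0.116 ] zt 0.0863
side [304. 314.] 0.075 20 world [0.5146 0.1966] r 0.0105 local [ 0.0335 -0.1164] zt 0.0863
side [294. 343.] 0.05 156 world [0.5117 0.2628] r 0.0154 local [ 0.0346 -0.0503] zt 0.0948
side [294. 343.] 0.075 90 world [0.5125 0.2611] r 0.0108 local [ 0.0353 -0.0519] zt 0.0948
side [272. 398.] 0.05 367 world [0.5062 0.3781] r 0.0184 local [0.0362 0.0652] zt 0.067
```

The tray centre is about (0.507, -0.314) with yaw -10.7°. The box is at (0.474, 0.311) with yaw +3.5°, and the dropper is near (0.5125, 0.261). I'll take the square bottle first, going above it with the jaws along the box's x.

step_arm([
  [[1, 0, 0, 60, 0, 0, 0], [1, 23, -38, 100, 0, 0, -0.12], [1, 58, -95, 100, 0, 0, -0.3], [1, 93, -152, 100, 0, 0, -0.48], [1, 128, -209, 100, 0, 0, -0.66], [1, 163, -266, 100, 0, 0, -0.84], [1, 198, -323, 100, 0, 0, -1.02], [1, 225, -365, 95, 0, 0, -1.155], [1, 233, -380, 87, 0, 0, -1.155], [1, 233, -380, 87, 0, 0, -1.155], [1, 233, -380, 87, 0, 0, -1.155]],
])

```text
t: 1.48
ee_pos: [0.458, 0.2308, 0.2794]
ee_rot: [-1.57, 0.001, 0.063]
contact_force: [-0.4, -0.1, 0.0]
finger_gap: 0.0854
```

step_arm([
  [[1, 0, 0, -40, 0, 0, 0], [1, 0, 0, -80, 0, 0, 0], [1, 0, 0, -110, 0, 0, 0], [1, 0, 0, -125, 0, 0, 0], [1, 0, 0, -131, 0, 0, 0], [1, 0, 0, -131, 0, 0, 0]],
])

```text
t: 2.22
ee_pos: [0.4591, 0.2303, 0.1491]
ee_rot: [-1.57, -0.001, 0.062]
contact_force: [0.1, 0.8, -0.7]
finger_gap: 0.0852
```

```bash
python3 - <<'E'
from h import *
p,d=grab("side","s1"); a=p[180:430,220:420,::-1]; cv2.imwrite("pics/s1c.png",cv2.resize(a,None,fx=2.4,fy=2.4,interpolation=cv2.INTER_CUBIC))
E
```

```text
(no output)
```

View pics/s1c.png

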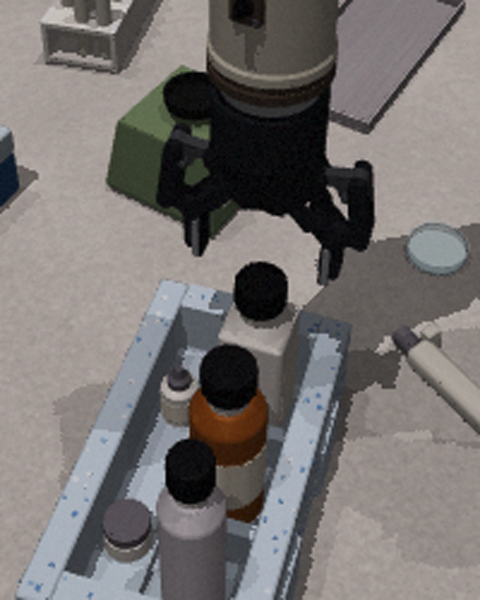

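The gripper straddles the square bottle's cap at (260,290), with fingertips at (197,250) and (328,280). The tips look a little high, so I'll check their height by projection.

```bash
python3 - <<'E'
from h import *
i=camera_info("side");T=np.linalg.inv(i["extrinsics"]);K=i["mtx"]
def pr(P):
    c=T[:3,:3]@np.array(P)+T[:3,3];c=K@c;u=c[:2]/c[2];return ((u-[220,180])*2.4).round()
for z in(.149,.162,.18):
    print(z,pr([.459+.048,.2303+.003,z]),pr([.459-.048,.2303-.003,z]),pr([.459,.2303,z]))
f=np.load("pics/s1.npz");W=cloud("side",f["d"])
q=W[250:320,285:380].reshape(-1,3);q=q[(q[:,2]>.10)&(q[:,2]<.3)]
for s,n in((q[:,0]>.49,"rear"),(q[:,0]<.43,"front")): print(n,q[s][:,2].min().round(4),np.median(q[s],0).round(3),s.sum(), np.sort(q[s][:,2])[:10].round(3))
E
```

```text
0.149 [198. 294.] [322. 324.] [259. 309.]
0.162 [198. 283.] [323. 313.] [260. 298.]
0.18 [198. 266.] [325. 296.] [261. 281.]
rear 0.2003 [0.509 0.244 0.254] 528 [0.2   0.203 0.204 0.204 0.204 0.205 0.206 0.206 0.206 0.207]
front 0.2024 [0.408 0.237 0.265] 841 [0.202 0.203 0.205 0.206 0.207 0.207 0.208 0.208 0.208 0.208]
```

```bash
python3 - <<'E'
from h import *
print(sense()["ee_pos"],sense()["t"])
p,d=grab("side","s2");print(sense()["ee_pos"],sense()["t"]); W=cloud("side",d)
q=W[250:320,285:380].reshape(-1,3);q=q[(q[:,2]>.10)&(q[:,2]<.3)]
for s,n in((q[:,0]>.49,"rear"),(q[:,0]<.43,"front")): print(n,np.sort(q[s][:,2])[:10].round(3))
p2,d2=grab("top","t2");W=cloud("top",d2)
a=p[180:430,220:420,::-1]; b=p2[200:330,85:285,::-1]
cv2.imwrite("pics/s2c.png",np.vstack([cv2.resize(a,None,fx=1.6,fy=1.6,interpolation=cv2.INTER_CUBIC),cv2.resize(b,(320,208))]))
E
```

```text
[0.45944061 0.23020925 0.14950206] 2.275
[0.45958993 0.23013634 0.14963506] 2.325
rear [0.203 0.203 0.204 0.204 0.205 0.205 0.206 0.207 0.207 0.207]
front [0.202 0.205 0.207 0.207 0.207 0.207 0.208 0.208 0.208 0.208]
```

View pics/s2c.png

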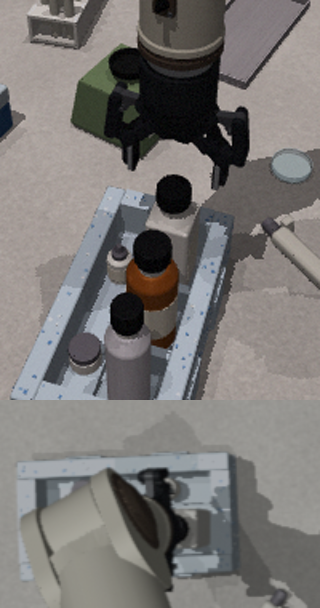

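```bash
python3 - <<'E'
from h import *
f=np.load("pics/s2.npz");p,d=f["p"],f["d"]
a=p[225:320,280:380,::-1];cv2.imwrite("pics/s2z.png",cv2.resize(a,None,fx=6,fy=6,interpolation=cv2.INTER_NEAREST))
W=cloud("side",d)
for u,v in((301,280),(301,283),(302,276),(356,294),(356,292),(355,288),(328,300),(328,292)): print(u,v,W[v,u].round(4),p[v,u])
E
```

```text
301 280 [0.5046 0.2446 0.2199] [66 69 69]
301 283 [0.5043 0.2455 0.2136] [64 62 67]
302 276 [0.5027 0.2445 0.2302] [36 36 36]
356 294 [0.4094 0.2376 0.2154] [39 36 39]
356 292 [0.4096 0.238  0.2206] [53 51 52]
355 288 [0.4113 0.2407 0.2323] [67 64 67]
328 300 [0.457  0.2391 0.1827] [ 9 13  6]
328 292 [0.463  0.2219 0.183 ] [ 9 12 14]
```

View pics/s2z.png

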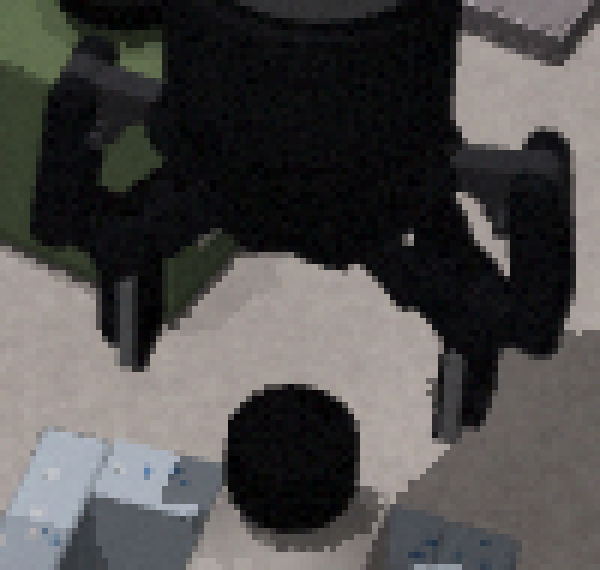

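```bash
python3 - <<'E'
from h import *
f=np.load("pics/s2.npz");p,d=f["p"],f["d"];W=cloud("side",d)
for u in (320,328,335):
  for v in (245,255,262,266,268,270): print(u,v,W[v,u].round(4))
q=sense();print(q["q"].round(4))
f=np.load("pics/t2.npz");W=cloud("top",f["d"])
for v in range(240,290,6): print(v,[W[v,u].round(3).tolist() for u in (180,188,194,200)])
E
```

```text
320 245 [0.4643 0.2668 0.3312]
320 255 [0.4698 0.25   0.2944]
320 262 [0.4718 0.2432 0.2724]
320 266 [0.4722 0.2416 0.2618]
320 268 [ 0.5568 -0.0034  0.    ]
320 270 [ 0.5549  0.0019 -0.0012]
328 245 [0.4513 0.2686 0.3369]
328 255 [0.4594 0.2415 0.2904]
328 262 [0.4589 0.2416 0.2754]
328 266 [0.4585 0.2423 0.2673]
328 268 [ 0.538  -0.0076  0.0028]
328 270 [ 0.5372 -0.0058 -0.002 ]
335 245 [0.4424 0.2628 0.3349]
335 255 [0.4475 0.2432 0.296 ]
335 262 [0.4453 0.2483 0.2862]
335 266 [0.4473 0.2407 0.2697]
335 268 [0.4481 0.2373 0.2619]
335 270 [ 0.5201 -0.0073  0.0028]
[-0.4573  0.2781 -0.0691  1.9436  0.0239  0.9184 -0.4772]
240 [[0.545, 0.276, 0.086], [0.545, 0.259, 0.086], [0.545, 0.246, 0.086], [0.546, 0.233, 0.085]]
246 [[0.523, 0.228, 0.31], [0.525, 0.222, 0.268], [0.534, 0.255, 0.035], [0.534, 0.241, 0.039]]
252 [[0.513, 0.23, 0.299], [0.514, 0.225, 0.253], [0.52, 0.247, 0.073], [0.521, 0.241, 0.034]]
258 [[0.502, 0.229, 0.304], [0.503, 0.222, 0.265], [0.504, 0.222, 0.204], [0.507, 0.24, 0.037]]
264 [[0.49, 0.208, 0.401], [0.491, 0.21, 0.324], [0.493, 0.253, 0.038], [0.494, 0.24, 0.037]]
270 [[0.48, 0.18, 0.533], [0.48, 0.196, 0.395], [0.48, 0.199, 0.326], [0.48, 0.222, 0.136]]
276 [[0.471, 0.175, 0.554], [0.47, 0.193, 0.407], [0.47, 0.193, 0.354], [0.468, 0.214, 0.181]]
282 [[0.463, 0.174, 0.559], [0.46, 0.192, 0.411], [0.459, 0.192, 0.36], [0.456, 0.212, 0.187]]
288 [[0.455, 0.175, 0.556], [0.45, 0.193, 0.404], [0.449, 0.194, 0.349], [0.443, 0.219, 0.147]]
```

The depth puts the palm underside at about z 0.262 and the open tips at about 0.200. The reported TCP of 0.149 implies about 0.223 and 0.162. So the real tool sits roughly 39 mm higher than reported, while x and y agree. I'll trust the cameras, go down part of the way and check again.

step_arm([
  [[1, 0, 0, -12, 0, 0, 0], [1, 0, 0, -25, 0, 0, 0], [1, 0, 0, -25, 0, 0, 0], [1, 0, 0, -25, 0, 0, 0]],
])

```text
t: 2.88
ee_pos: [0.4587, 0.2295, 0.1233]
ee_rot: [-1.571, 0.0, 0.061]
contact_force: [-0.4, -0.7, -0.3]
finger_gap: 0.0854
```

```bash
python3 - <<'E'
from h import *
p,d=grab("side","s3");print(sense()["ee_pos"],sense()["contact_force"]); W=cloud("side",d)
i=camera_info("side");T=np.linalg.inv(i["extrinsics"]);K=i["mtx"]
def pr(P):
    c=T[:3,:3]@np.array(P)+T[:3,3];c=K@c;return (c[:2]/c[2]).round()
for z in(.137,.155,.165,.175,.185): print(z,pr([.459+.046,.2303+.013,z]),pr([.459-.046,.2303+.008,z]))
a=p[225:340,280:380,::-1];cv2.imwrite("pics/s3z.png",cv2.resize(a,None,fx=5,fy=5,interpolation=cv2.INTER_NEAREST))
for u in (320,328,335):
  for v in range(262,300,3):
    if W[v,u,2]>.19: print(u,v,W[v,u].round(4))
E
```

```text
[0.45887061 0.22961636 0.12351497] [-0.16060652 -0.33429664  0.60478341]
0.137 [301. 311.] [351. 324.]
0.155 [301. 305.] [352. 317.]
0.165 [301. 301.] [352. 313.]
0.175 [301. 297.] [352. 310.]
0.185 [301. 293.] [353. 306.]
320 262 [0.4636 0.2669 0.2966]
320 265 [0.4708 0.2459 0.2685]
320 268 [0.4692 0.2501 0.2661]
320 271 [0.469  0.2504 0.2597]
320 274 [0.4718 0.242  0.2439]
320 277 [0.4719 0.2413 0.2361]
328 262 [0.4507 0.2673 0.3014]
328 265 [0.4507 0.2668 0.2947]
328 268 [0.4587 0.2411 0.2616]
328 271 [0.459  0.2394 0.253 ]
328 274 [0.4584 0.2408 0.2477]
328 277 [0.4587 0.239  0.2388]
335 262 [0.4408 0.2635 0.3014]
335 265 [0.4409 0.2624 0.294 ]
335 268 [0.4453 0.2467 0.2716]
335 271 [0.4446 0.248  0.2663]
335 274 [0.4441 0.249  0.2607]
335 277 [0.4467 0.2393 0.2435]
335 280 [0.4469 0.2375 0.2346]
```

View pics/s3z.png

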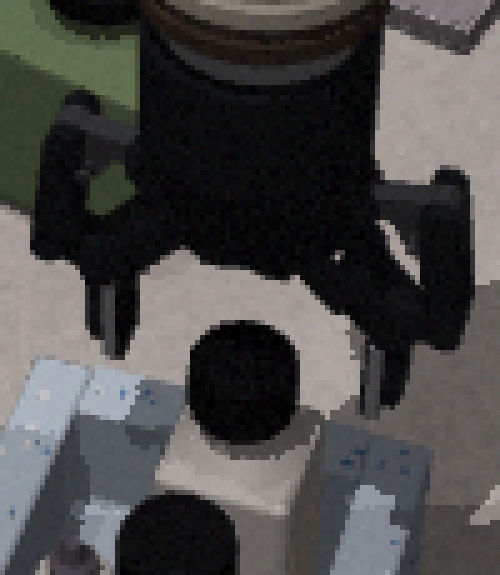

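The rear tip is at full-image (303,296) and the front tip at (354,308), so the tips are at about z 0.178. That gives an offset of about 40 mm, the same as before. I'll go down 15 mm more and close on the cap.

step_arm([
  [[1, 0, 0, -8, 0, 0, 0], [1, 0, 0, -15, 0, 0, 0], [0.6, 0, 0, -15, 0, 0, 0], [0, 0, 0, -15, 0, 0, 0], [0, 0, 0, -15, 0, 0, 0], [0, 0, 0, -15, 0, 0, 0], [0, 0, 0, -15, 0, 0, 0], [0, 0, 0, -15, 0, 0, 0], [0, 0, 0, -15, 0, 0, 0]],
])

```text
t: 4.05
ee_pos: [0.4593, 0.2298, 0.1089]
ee_rot: [-1.57, -0.001, 0.061]
contact_force: [1.8, 0.8, 3.9]
finger_gap: 0.0365
```

```bash
python3 - <<'E'
from h import *
p,d=grab("side","s4");s=sense();print(s["ee_pos"],s["contact_force"],s["finger_gap"])
a=p[225:340,280:380,::-1];cv2.imwrite("pics/s4z.png",cv2.resize(a,None,fx=5,fy=5,interpolation=cv2.INTER_NEAREST))
E
```

```text
[0.45927587 0.22983155 0.1089274 ] [1.06104542 0.80622955 4.28355472] 0.03661179801560808
```

View pics/s4z.png

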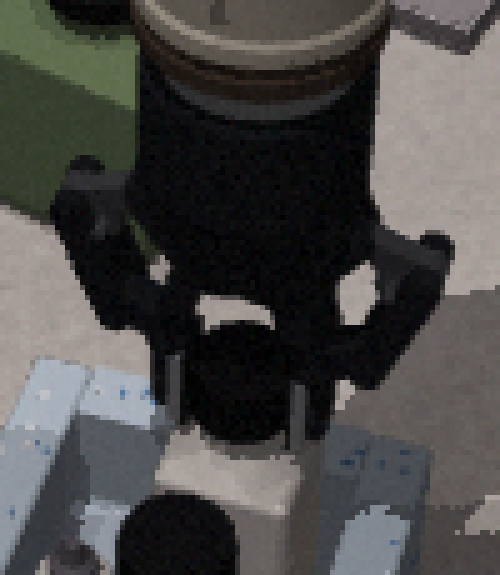

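The gap is 36.6 mm on the 38 mm cap, with the pads at cap height. Lifting.

step_arm([
  [[0, 0, 0, 5, 0, 0, 0], [0, 0, 0, 18, 0, 0, 0], [0, 0, 0, 40, 0, 0, 0], [0, 0, 0, 70, 0, 0, 0], [0, 0, 0, 100, 0, 0, 0], [0, 0, 0, 130, 0, 0, 0], [0, 0, 0, 150, 0, 0, 0], [0, 0, 0, 150, 0, 0, 0]],
])

```text
t: 5.1
ee_pos: [0.4595, 0.23, 0.2604]
ee_rot: [-1.569, -0.003, 0.061]
contact_force: [-0.1, -0.1, -2.2]
finger_gap: 0.0364
```

```bash
python3 - <<'E'
from h import *
p,d=grab("side","s5");s=sense();print(s["ee_pos"],s["contact_force"],s["finger_gap"])
a=p[120:420,220:420,::-1];cv2.imwrite("pics/s5z.png",cv2.resize(a,None,fx=2,fy=2,interpolation=cv2.INTER_CUBIC))
E
```

```text
[0.4587455  0.22951459 0.2589256 ] [-0.78082797 -0.31284362 -2.6565959 ] 0.03683949281979865
```

View pics/s5z.png

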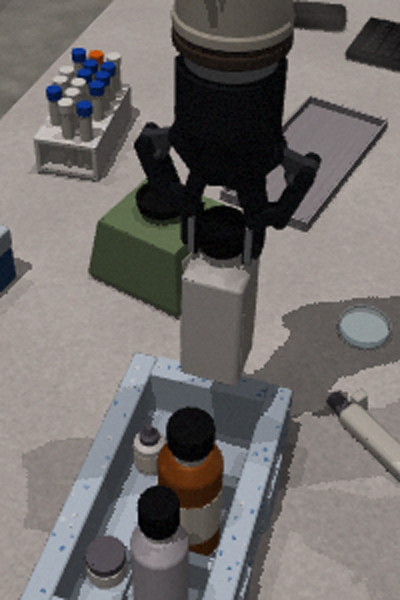

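The square bottle hangs upright at crop (215,300), clear of the box. Carrying it to the far tray slot.

step_arm([
  [[0, 0, -10, 0, 0, 0, 0], [0, 2, -35, 0, 0, 0, 0], [0, 4, -75, 0, 0, 0, 0], [0, 6, -120, 0, 0, 0, 0], [0, 9, -170, 0, 0, 0, 0], [0, 12, -220, 0, 0, 0, 0], [0, 14, -270, 0, 0, 0, 0], [0, 17, -320, 0, 0, 0, 0], [0, 20, -370, 0, 0, 0, 0], [0, 22, -420, 0, 0, 0, 0], [0, 25, -470, 0, 0, 0, 0], [0, 27, -520, 0, 0, 0, 0], [0, 29, -565, 0, 0, 0, 0], [0, 31, -600, 0, 0, 0, 0], [0, 32, -620, 0, 0, 0, 0], [0, 32, -628, 0, 0, 0, 0], [0, 32, -628, 0, 0, 0, 0], [0, 32, -628, 0, 0, 0, 0]],
])

```text
t: 7.4
ee_pos: [0.4914, -0.3967, 0.2585]
ee_rot: [-1.57, -0.0, 0.063]
contact_force: [0.2, 0.4, -2.5]
finger_gap: 0.0369
```

```bash
python3 - <<'E'
from h import *
p,d=grab("side","s6");s=sense();print(s["ee_pos"],s["contact_force"],s["finger_gap"])
p2,d2=grab("top","t6")
a=p[20:260,280:480,::-1];cv2.imwrite("pics/s6z.png",np.hstack([cv2.resize(a,(400,480),interpolation=cv2.INTER_CUBIC),cv2.resize(p2[180:340,340:540,::-1],(400,480))]))
W=cloud("side",d)
m=(d>0)&(W[...,0]>.42)&(W[...,0]<.56)&(W[...,1]<-.33)&(W[...,1]>-.46)&(W[...,2]>.04)&(p.min(2)>60)
q=W[m];print(m.sum(),np.percentile(q[:,2],[0,1,3,5,10,50]).round(4),np.median(q,0).round(4))
E
```

```text
[ 0.49141273 -0.39679541  0.25859742] [ 0.55819367 -0.31426645 -3.42974061] 0.03648903947694817
1165 [0.1715 0.1765 0.1801 0.1841 0.192  0.2562] [ 0.4898 -0.3699  0.2562]
```

View pics/s6z.png

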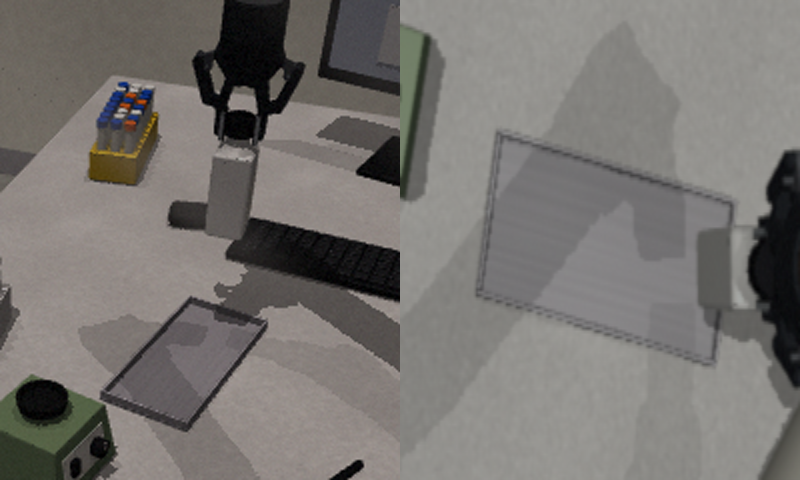

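step_arm([
  [[0, 0, 0, -10, 0, 0, 0], [0, 0, 0, -30, 0, 0, 0], [0, 0, 0, -60, 0, 0, 0], [0, 0, 0, -90, 0, 0, 0], [0, 0, 0, -115, 0, 0, 0], [0, 0, 0, -135, 0, 0, 0], [0, 0, 0, -148, 0, 0, 0], [0, 0, 0, -155, 0, 0, 0], [0, 0, 0, -157, 0, 0, 0], [0, 0, 0, -157, 0, 0, 0]],
])

```text
t: 8.75
ee_pos: [0.4912, -0.3988, 0.1021]
ee_rot: [-1.571, -0.001, 0.061]
contact_force: [-0.5, -0.3, -3.0]
finger_gap: 0.0368
```

```bash
python3 - <<'E'
from h import *
p,d=grab("side","s7");s=sense();print(s["ee_pos"],s["contact_force"],s["finger_gap"])
a=p[80:260,300:450,::-1];cv2.imwrite("pics/s7z.png",cv2.resize(a,None,fx=3,fy=3,interpolation=cv2.INTER_CUBIC))
E
```

```text
[ 0.49122315 -0.39888376  0.10226453] [ 0.56397261 -0.10352083 -2.96071423] 0.03647006728441264
```

View pics/s7z.png

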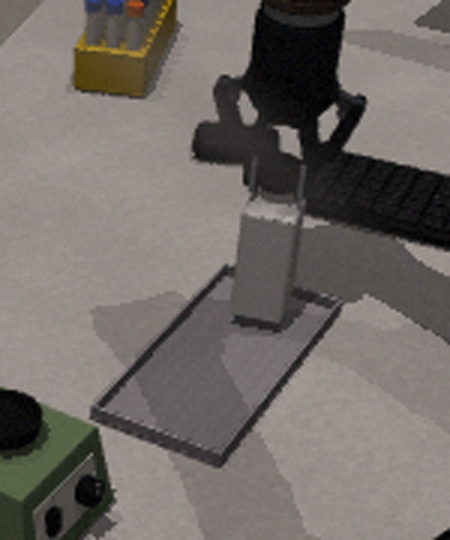

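The bottle is inside the tray at its far end, at crop (265,300), about 11 mm above the floor. Lowering it slowly.

step_arm([
  [[0, 0, 0, -3, 0, 0, 0], [0, 0, 0, -6, 0, 0, 0], [0, 0, 0, -8, 0, 0, 0], [0, 0, 0, -9, 0, 0, 0], [0, 0, 0, -10, 0, 0, 0], [0, 0, 0, -10.5, 0, 0, 0], [0, 0, 0, -11, 0, 0, 0], [0, 0, 0, -11, 0, 0, 0]],
])

```text
t: 9.8
ee_pos: [0.4909, -0.3987, 0.091]
ee_rot: [-1.571, -0.0, 0.061]
contact_force: [-0.8, 0.5, 0.7]
finger_gap: 0.0364
```

The force has gone from -3 to +0.7 N, so the bottle is on the floor. Releasing and rising.

step_arm([
  [[0.6, 0, 0, 0, 0, 0, 0], [1, 0, 0, 0, 0, 0, 0], [1, 0, 0, 0, 0, 0, 0], [1, 0, 0, 0, 0, 0, 0], [1, 0, 0, 0, 0, 0, 0], [1, 0, 0, 0, 0, 0, 0], [1, 0, 0, 20, 0, 0, 0], [1, 0, 0, 60, 0, 0, 0], [1, 0, 0, 110, 0, 0, 0], [1, 0, 0, 150, 0, 0, 0], [1, 0, 0, 160, 0, 0, 0], [1, 0, 0, 160, 0, 0, 0]],
])

```text
t: 11.3
ee_pos: [0.4911, -0.3987, 0.2518]
ee_rot: [-1.572, -0.002, 0.061]
contact_force: [0.5, 0.2, -0.3]
finger_gap: 0.0852
```

```bash
python3 - <<'E'
from h import *
p,d=grab("side","s8");s=sense();print(s["ee_pos"],s["contact_force"],s["finger_gap"],s["q"].round(2))
p2,d2=grab("top","t8")
a=p[40:240,280:480,::-1];cv2.imwrite("pics/s8z.png",np.hstack([cv2.resize(a,(400,400),interpolation=cv2.INTER_CUBIC),cv2.resize(p2[180:340,80:560,::-1],(400,134)).repeat(1,0) if 0 else cv2.copyMakeBorder(cv2.resize(p2[200:340,80:280,::-1],(400,280)),0,120,0,0,cv2.BORDER_CONSTANT)]))
W=cloud("top",d2)
reg=(W[...,0]>.4)&(W[...,0]<.5)&(W[...,1]>.18)&(W[...,1]<.43)&(W[...,2]>.165)&(W[...,2]<.21)
k,l,st,ce=cv2.connectedComponentsWithStats(reg.astype(np.uint8))
for j in range(1,k):
    if st[j,4]>20:
        q=W[l==j];c,r=cv2.minEnclosingCircle(q[q[:,2]>np.percentile(q[:,2],95)-.006][:,:2].astype(np.float32));print(np.round(c,4),r)
W=cloud("side",d);reg=(W[...,0]>.42)&(W[...,0]<.56)&(W[...,1]>-.46)&(W[...,1]<-.34)&(W[...,2]>.135)&(W[...,2]<.2)
q=W[reg];c,r=cv2.minEnclosingCircle(q[q[:,2]>.155][:,:2].astype(np.float32));print("sq cap",c,r,np.percentile(q[:,2],[50,95]))
E
```

```text
[ 0.49049423 -0.39810191  0.25027677] [ 0.35328557 -0.160448   -0.12114764] 0.08546518063671787 [ 0.35  0.4   0.39  1.56 -0.16  1.21  0.83]
[0.4534 0.3128] 0.019508132711052895
[0.4484 0.393 ] 0.015387644059956074
sq cap (0.49206337332725525, -0.39689090847969055) 0.02276299148797989 [0.15955204 0.16573886]
```

View pics/s8z.png

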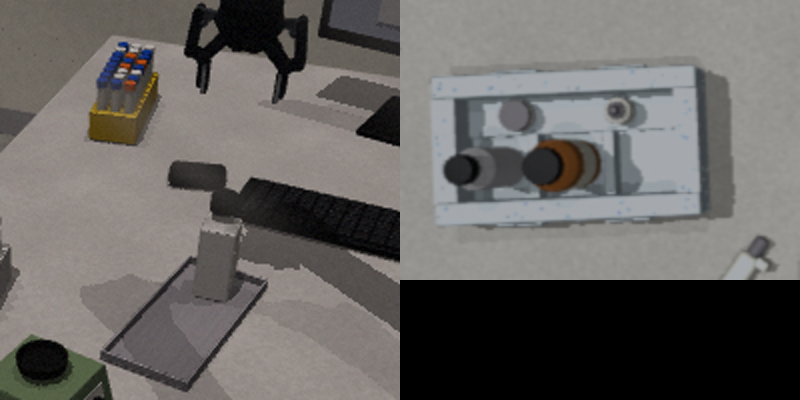

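The square bottle stands upright in the tray at crop (218,255), and the other two in the box haven't moved. Next is the round bottle.

step_arm([
  [[1, 0, 20, 0, 0, 0, 0], [1, -2, 60, 0, 0, 0, 0], [1, -5, 115, 0, 0, 0, 0], [1, -8, 172, 0, 0, 0, 0], [1, -11, 230, 0, 0, 0, 0], [1, -15, 288, 0, 0, 0, 0], [1, -18, 346, 0, 0, 0, 0], [1, -21, 404, 0, 0, 0, 0], [1, -24, 462, 0, 0, 0, 0], [1, -27, 520, 0, 0, 0, 0], [1, -31, 578, 0, 0, 0, 0], [1, -34, 632, 0, 0, 0, 0], [1, -37, 680, 0, 0, 0, 0], [1, -38, 705, 0, 0, 0, 0], [1, -38, 712, 0, 0, 0, 0], [1, -38, 712, -30, 0, 0, 0], [1, -38, 712, -70, 0, 0, 0], [1, -38, 712, -90, 0, 0, 0], [1, -38, 712, -90, 0, 0, 0]],
])

```text
t: 13.78
ee_pos: [0.4511, 0.3111, 0.1584]
ee_rot: [-1.574, 0.004, 0.06]
contact_force: [-0.6, 0.1, -0.6]
finger_gap: 0.0855
```

step_arm([
  [[1, 0, 1, -12, 0, 0, 0], [1, 0, 1, -20, 0, 0, 0], [1, 0, 1, -20, 0, 0, 0], [1, 0, 1, -20, 0, 0, 0]],
])

```text
t: 14.28
ee_pos: [0.453, 0.3147, 0.1409]
ee_rot: [-1.57, -0.001, 0.061]
contact_force: [-0.1, -0.6, -0.5]
finger_gap: 0.0855
```

```bash
python3 - <<'E'
from h import *
p,d=grab("side","s9");s=sense();print(s["ee_pos"],s["contact_force"],s["finger_gap"],s["q"].round(2))
a=p[225:425,260:400,::-1];cv2.imwrite("pics/s9z.png",cv2.resize(a,None,fx=3,fy=3,interpolation=cv2.INTER_CUBIC))
E
```

```text
[0.45308849 0.31473146 0.14095269] [ 0.66107615 -0.58843926  0.22776524] 0.08531388378088696 [-0.59  0.35 -0.09  1.86  0.04  0.93 -0.63]
```

View pics/s9z.png

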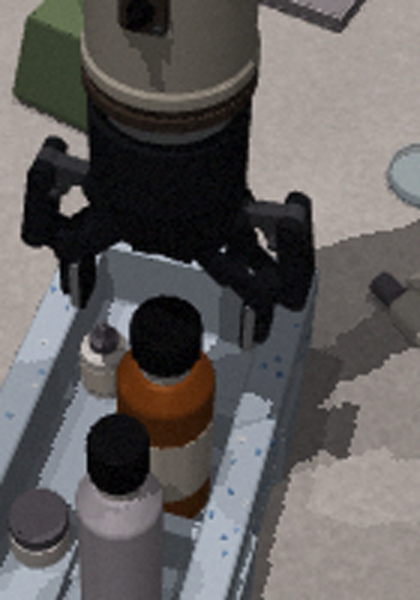

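The open fingers straddle the amber cap at crop (165,335). Going down to grasp height and closing.

step_arm([
  [[1, 0, -1, -12, 0, 0, 0], [1, 0, -1, -22, 0, 0, 0], [1, 0, -1, -28, 0, 0, 0], [1, 0, -1, -28, 0, 0, 0], [0.6, 0, -1, -28, 0, 0, 0], [0, 0, -1, -28, 0, 0, 0], [0, 0, -1, -28, 0, 0, 0], [0, 0, -1, -28, 0, 0, 0], [0, 0, -1, -28, 0, 0, 0], [0, 0, -1, -28, 0, 0, 0], [0, 0, -1, -28, 0, 0, 0]],
])

```text
t: 15.7
ee_pos: [0.4533, 0.3139, 0.1131]
ee_rot: [-1.57, -0.001, 0.061]
contact_force: [-0.4, 0.6, 5.4]
finger_gap: 0.0364
```

step_arm([
  [[0, 0, 0, 5, 0, 0, 0], [0, 0, 0, 18, 0, 0, 0], [0, 0, 0, 40, 0, 0, 0], [0, 0, 0, 70, 0, 0, 0], [0, 0, 0, 100, 0, 0, 0], [0, 0, 0, 130, 0, 0, 0], [0, 0, 0, 150, 0, 0, 0], [0, 0, 0, 150, 0, 0, 0]],
])

```text
t: 16.7
ee_pos: [0.4535, 0.3141, 0.2644]
ee_rot: [-1.569, -0.003, 0.061]
contact_force: [0.7, 0.0, -3.0]
finger_gap: 0.0363
```

step_arm([
  [[0, 1, -10, 0, 0, 0, 0], [0, 3, -35, 0, 0, 0, 0], [0, 6, -75, 0, 0, 0, 0], [0, 10, -120, 0, 0, 0, 0], [0, 15, -170, 0, 0, 0, 0], [0, 19, -220, 0, 0, 0, 0], [0, 23, -270, 0, 0, 0, 0], [0, 28, -320, 0, 0, 0, 0], [0, 32, -370, 0, 0, 0, 0], [0, 36, -420, 0, 0, 0, 0], [0, 40, -470, 0, 0, 0, 0], [0, 45, -520, 0, 0, 0, 0], [0, 49, -565, 0, 0, 0, 0], [0, 52, -600, 0, 0, 0, 0], [0, 53, -620, 0, 0, 0, 0], [0, 54, -628, 0, 0, 0, 0], [0, 54, -628, 0, 0, 0, 0], [0, 54, -628, 0, 0, 0, 0]],
])

```text
t: 18.95
ee_pos: [0.5072, -0.3126, 0.2624]
ee_rot: [-1.57, -0.0, 0.063]
contact_force: [-0.2, -0.5, -3.5]
finger_gap: 0.0368
```

```bash
python3 - <<'E'
from h import *
p,d=grab("side","s10");s=sense();print(s["ee_pos"],s["contact_force"],s["finger_gap"],s["q"].round(2))
a=p[0:260,260:480,::-1];cv2.imwrite("pics/s10z.png",cv2.resize(a,None,fx=2,fy=2,interpolation=cv2.INTER_CUBIC))
E
```

```text
[ 0.5072589  -0.31274438  0.26254586] [ 0.54970019  0.00475663 -2.99379114] 0.036373843872270696 [ 0.21  0.32  0.38  1.63 -0.13  1.21  0.68]
```

View pics/s10z.png

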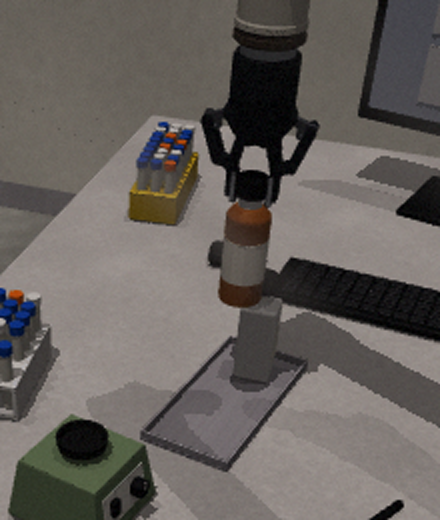

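The amber bottle hangs upright over the tray's middle slot. Lowering it.

step_arm([
  [[0, 0, 0, -10, 0, 0, 0], [0, 0, 0, -30, 0, 0, 0], [0, 0, 0, -60, 0, 0, 0], [0, 0, 0, -90, 0, 0, 0], [0, 0, 0, -115, 0, 0, 0], [0, 0, 0, -135, 0, 0, 0], [0, 0, 0, -148, 0, 0, 0], [0, 0, 0, -156, 0, 0, 0], [0, 0, 0, -160, 0, 0, 0], [0, 0, 0, -162, 0, 0, 0], [0, 0, 0, -164, 0, 0, 0], [0, 0, 0, -165, 0, 0, 0], [0, 0, 0, -166, 0, 0, 0], [0, 0, 0, -167, 0, 0, 0], [0, 0, 0, -167, 0, 0, 0]],
])

```text
t: 20.88
ee_pos: [0.5067, -0.3145, 0.0955]
ee_rot: [-1.571, 0.0, 0.061]
contact_force: [0.2, -0.2, -3.2]
finger_gap: 0.0361
```

step_arm([
  [[0, 0, 0, -0.5, 0, 0, 0], [0, 0, 0, -1, 0, 0, 0], [0, 0, 0, -1, 0, 0, 0]],
])

```text
t: 21.25
ee_pos: [0.507, -0.3147, 0.0951]
ee_rot: [-1.571, -0.001, 0.061]
contact_force: [-1.5, 0.2, 5.0]
finger_gap: 0.0365
```

The force has gone to +5 N, so it's down. Releasing, rising, and moving toward the slim bottle.

step_arm([
  [[0.6, 0, 0, 0, 0, 0, 0], [1, 0, 0, 0, 0, 0, 0], [1, 0, 0, 0, 0, 0, 0], [1, 0, 0, 0, 0, 0, 0], [1, 0, 0, 0, 0, 0, 0], [1, 0, 0, 0, 0, 0, 0], [1, 0, 0, 20, 0, 0, 0], [1, 0, 0, 60, 0, 0, 0], [1, 0, 0, 110, 0, 0, 0], [1, 0, 0, 150, 0, 0, 0], [1, 0, 0, 160, 0, 0, 0], [1, 0, 0, 160, 0, 0, 0]],
])

```text
t: 22.75
ee_pos: [0.5069, -0.3145, 0.2547]
ee_rot: [-1.571, -0.001, 0.061]
contact_force: [-0.1, -0.1, -1.1]
finger_gap: 0.0853
```

```bash
python3 - <<'E'
from h import *
p,d=grab("side","s11");s=sense();print(s["ee_pos"],s["contact_force"],s["finger_gap"],s["q"].round(2))
p2,d2=grab("top","t11")
cv2.imwrite("pics/s11z.png",np.hstack([cv2.resize(p[40:240,280:480,::-1],(400,400),interpolation=cv2.INTER_CUBIC),cv2.copyMakeBorder(cv2.resize(p2[200:340,80:280,::-1],(400,280)),0,120,0,0,cv2.BORDER_CONSTANT)]))
W=cloud("top",d2)
reg=(W[...,0]>.4)&(W[...,0]<.5)&(W[...,1]>.18)&(W[...,1]<.43)&(W[...,2]>.165)&(W[...,2]<.21)
k,l,st,ce=cv2.connectedComponentsWithStats(reg.astype(np.uint8))
for j in range(1,k):
    if st[j,4]>20:
        q=W[l==j];c,r=cv2.minEnclosingCircle(q[q[:,2]>np.percentile(q[:,2],95)-.006][:,:2].astype(np.float32));print(np.round(c,4),r)
E
```

```text
[ 0.50627335 -0.31403971  0.25348927] [ 0.30094888 -0.51191721 -0.29076945] 0.08529529061072318 [ 0.21  0.33  0.38  1.64 -0.13  1.19  0.68]
[0.448  0.3925] 0.01550731435418129
```

View pics/s11z.png

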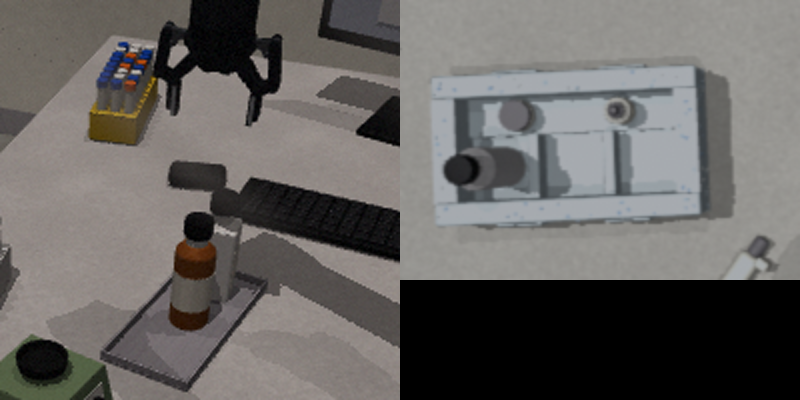

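Amber and square both stand in the tray, at crop (195,270) and (228,245). Now the slim bottle.

step_arm([
  [[1, -2, 20, 0, 0, 0, 0], [1, -5, 60, 0, 0, 0, 0], [1, -10, 115, 0, 0, 0, 0], [1, -14, 172, 0, 0, 0, 0], [1, -19, 230, 0, 0, 0, 0], [1, -24, 288, 0, 0, 0, 0], [1, -29, 346, 0, 0, 0, 0], [1, -34, 404, 0, 0, 0, 0], [1, -39, 462, 0, 0, 0, 0], [1, -43, 520, 0, 0, 0, 0], [1, -48, 578, 0, 0, 0, 0], [1, -53, 632, 0, 0, 0, 0], [1, -57, 680, 0, 0, 0, 0], [1, -59, 702, 0, 0, 0, 0], [1, -59, 708, 0, 0, 0, 0], [1, -59, 708, -30, 0, 0, 0], [1, -59, 708, -60, 0, 0, 0], [1, -59, 708, -80, 0, 0, 0], [1, -59, 708, -92, 0, 0, 0], [1, -59, 708, -92, 0, 0, 0]],
])

```text
t: 25.35
ee_pos: [0.4478, 0.3919, 0.1618]
ee_rot: [-1.572, 0.001, 0.06]
contact_force: [0.0, -0.4, -0.0]
finger_gap: 0.0852
```

```bash
python3 - <<'E'
from h import *
p,d=grab("side","s12");p,d=grab("side","s12");s=sense();print(s["ee_pos"],s["contact_force"],s["finger_gap"],s["q"].round(2))
a=p[255:455,240:380,::-1];cv2.imwrite("pics/s12z.png",cv2.resize(a,None,fx=3,fy=3,interpolation=cv2.INTER_CUBIC))
E
```

```text
[0.44845476 0.39335096 0.1633357 ] [-0.27915915 -0.05700438  0.36600066] 0.08566828593446467 [-0.69  0.4  -0.09  1.73  0.04  1.01 -0.74]
```

View pics/s12z.png

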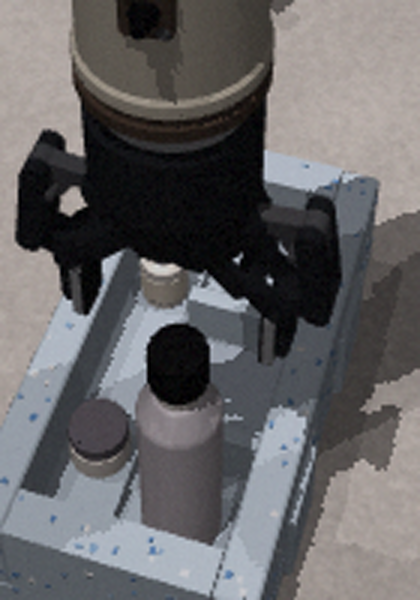

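The slim cap is at crop (178,362), centred between the fingers. Going down 41 mm and closing.

step_arm([
  [[1, 0, 0, -12, 0, 0, 0], [1, 0, 0, -26, 0, 0, 0], [1, 0, 0, -36, 0, 0, 0], [1, 0, 0, -41, 0, 0, 0], [1, 0, 0, -41, 0, 0, 0], [0.6, 0, 0, -41, 0, 0, 0], [0, 0, 0, -41, 0, 0, 0], [0, 0, 0, -41, 0, 0, 0], [0, 0, 0, -41, 0, 0, 0], [0, 0, 0, -41, 0, 0, 0], [0, 0, 0, -41, 0, 0, 0], [0, 0, 0, -41, 0, 0, 0]],
])

```text
t: 26.95
ee_pos: [0.4482, 0.3939, 0.122]
ee_rot: [-1.57, -0.001, 0.061]
contact_force: [0.6, -0.3, 5.1]
finger_gap: 0.029
```

step_arm([
  [[0, 0, 0, 5, 0, 0, 0], [0, 0, 0, 18, 0, 0, 0], [0, 0, 0, 40, 0, 0, 0], [0, 0, 0, 70, 0, 0, 0], [0, 0, 0, 100, 0, 0, 0], [0, 0, 0, 130, 0, 0, 0], [0, 0, 0, 150, 0, 0, 0], [0, 0, 0, 150, 0, 0, 0]],
])

```text
t: 27.95
ee_pos: [0.4485, 0.3943, 0.2736]
ee_rot: [-1.568, -0.003, 0.061]
contact_force: [0.1, -0.2, -1.9]
finger_gap: 0.0288
```

step_arm([
  [[0, 1, -10, 0, 0, 0, 0], [0, 4, -35, 0, 0, 0, 0], [0, 8, -75, 0, 0, 0, 0], [0, 14, -120, 0, 0, 0, 0], [0, 20, -170, 0, 0, 0, 0], [0, 26, -220, 0, 0, 0, 0], [0, 32, -270, 0, 0, 0, 0], [0, 38, -320, 0, 0, 0, 0], [0, 44, -370, 0, 0, 0, 0], [0, 50, -420, 0, 0, 0, 0], [0, 56, -470, 0, 0, 0, 0], [0, 62, -520, 0, 0, 0, 0], [0, 68, -565, 0, 0, 0, 0], [0, 72, -600, 0, 0, 0, 0], [0, 75, -618, 0, 0, 0, 0], [0, 75, -624, 0, 0, 0, 0], [0, 75, -624, 0, 0, 0, 0], [0, 75, -624, 0, 0, 0, 0]],
])

```text
t: 30.2
ee_pos: [0.523, -0.2286, 0.2714]
ee_rot: [-1.57, 0.0, 0.063]
contact_force: [-0.0, -0.4, -2.1]
finger_gap: 0.0286
```

```bash
python3 - <<'E'
from h import *
p,d=grab("side","s13");s=sense();print(s["ee_pos"],s["contact_force"],s["finger_gap"],s["q"].round(2))
a=p[0:260,260:480,::-1];cv2.imwrite("pics/s13z.png",cv2.resize(a,None,fx=2,fy=2,interpolation=cv2.INTER_CUBIC))
E
```

```text
[ 0.5230521  -0.22879102  0.27151907] [-0.21345863  0.70777829 -2.93948047] 0.028514102201015634 [ 0.09  0.27  0.34  1.68 -0.09  1.21  0.51]
```

View pics/s13z.png

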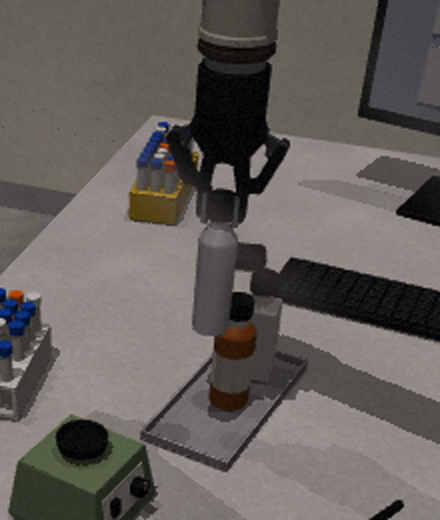

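The slim bottle is upright over the near slot. Lowering it.

step_arm([
  [[0, 0, 0, -10, 0, 0, 0], [0, 0, 0, -30, 0, 0, 0], [0, 0, 0, -60, 0, 0, 0], [0, 0, 0, -90, 0, 0, 0], [0, 0, 0, -115, 0, 0, 0], [0, 0, 0, -135, 0, 0, 0], [0, 0, 0, -148, 0, 0, 0], [0, 0, 0, -156, 0, 0, 0], [0, 0, 0, -160, 0, 0, 0], [0, 0, 0, -162, 0, 0, 0], [0, 0, 0, -164, 0, 0, 0], [0, 0, 0, -165, 0, 0, 0], [0, 0, 0, -166, 0, 0, 0], [0, 0, 0, -167, 0, 0, 0], [0, 0, 0, -167, 0, 0, 0], [0, 0, 0, -167.5, 0, 0, 0], [0, 0, 0, -167.5, 0, 0, 0]],
])

```text
t: 32.38
ee_pos: [0.5229, -0.2305, 0.1041]
ee_rot: [-1.571, -0.0, 0.061]
contact_force: [-0.1, -0.8, -2.6]
finger_gap: 0.0288
```

step_arm([
  [[0, 0, 0, -0.5, 0, 0, 0], [0, 0, 0, -0.8, 0, 0, 0], [0, 0, 0, -0.8, 0, 0, 0]],
])

```text
t: 32.75
ee_pos: [0.5231, -0.2306, 0.104]
ee_rot: [-1.571, -0.001, 0.061]
contact_force: [-0.9, 0.3, 3.7]
finger_gap: 0.0288
```

It's down (+3.7 N). Releasing and rising.

step_arm([
  [[0.6, 0, 0, 0, 0, 0, 0], [1, 0, 0, 0, 0, 0, 0], [1, 0, 0, 0, 0, 0, 0], [1, 0, 0, 0, 0, 0, 0], [1, 0, 0, 0, 0, 0, 0], [1, 0, 0, 0, 0, 0, 0], [1, 0, 0, 20, 0, 0, 0], [1, 0, 0, 60, 0, 0, 0], [1, 0, 0, 110, 0, 0, 0], [1, 0, 0, 140, 0, 0, 0], [1, 0, 0, 150, 0, 0, 0], [1, 0, 0, 150, 0, 0, 0]],
])

```text
t: 34.25
ee_pos: [0.5227, -0.2304, 0.253]
ee_rot: [-1.571, -0.0, 0.061]
contact_force: [0.0, 0.3, -0.3]
finger_gap: 0.0857
```

```bash
python3 - <<'E'
from h import *
p,d=grab("side","s14");s=sense();print(s["ee_pos"],s["contact_force"],s["finger_gap"],s["q"].round(2))
p2,d2=grab("top","t14")
cv2.imwrite("pics/s14z.png",np.hstack([cv2.resize(p[40:240,280:480,::-1],(400,400),interpolation=cv2.INTER_CUBIC),cv2.copyMakeBorder(cv2.resize(p2[200:340,80:280,::-1],(400,280)),0,120,0,0,cv2.BORDER_CONSTANT)]))
B=np.array([.4741,.3108]);a=np.radians(3.51);R=np.array([[np.cos(a),-np.sin(a)],[np.sin(a),np.cos(a)]])
for n,d in(("top",d2),("side",d)):
    W=cloud(n,d);L=(W[...,:2]-B)@R
    for nm,ylo,yhi,zs in(("drop",-.09,-.01,(.06,.075,.1)),("jar",.03,.1,(.045,.055,.08))):
      for lo,hi in zip(zs[:-1],zs[1:]):
        m=(d>0)&(L[...,0]>.012)&(L[...,0]<.056)&(L[...,1]>ylo)&(L[...,1]<yhi)&(W[...,2]>lo)&(W[...,2]<hi)
        if m.sum()>5:
            c,r=cv2.minEnclosingCircle(W[m][:,:2].astype(np.float32));print(n,nm,lo,m.sum(),np.round(c,4),round(r,4),"L",((np.array(c)-B)@R).round(4))
    m=(L[...,0]>.012)&(L[...,0]<.056)&(L[...,1]>-.04)&(L[...,1]<.03);print(n,"trough floor",np.median(W[m][:,2]))
E
```

```text
[ 0.52213359 -0.23009946  0.25196298] [-0.07928682  0.84588655 -1.10037204] 0.08541472476423827 [ 0.09  0.28  0.34  1.71 -0.1   1.17  0.52]
top drop 0.06 84 [0.5063 0.2613] 0.0218 L [ 0.0291 -0.0514]
top drop 0.075 71 [0.5138 0.2584] 0.0122 L [ 0.0364 -0.0548]
top jar 0.045 28 [0.5025 0.3636] 0.0218 L [0.0316 0.051 ]
top jar 0.055 205 [0.4991 0.3721] 0.0252 L [0.0287 0.0597]
top trough floor 0.03481643043829097
side drop 0.06 147 [0.5069 0.2683] 0.0221 L [ 0.0302 -0.0445]
side drop 0.075 82 [0.5123 0.2625] 0.0095 L [ 0.0352 -0.0506]
side jar 0.045 79 [0.5096 0.3697] 0.0271 L [0.0391 0.0566]
side jar 0.055 345 [0.5023 0.3701] 0.026 L [0.0318 0.0575]
side trough floor 0.03468076288531852
```

View pics/s14z.png

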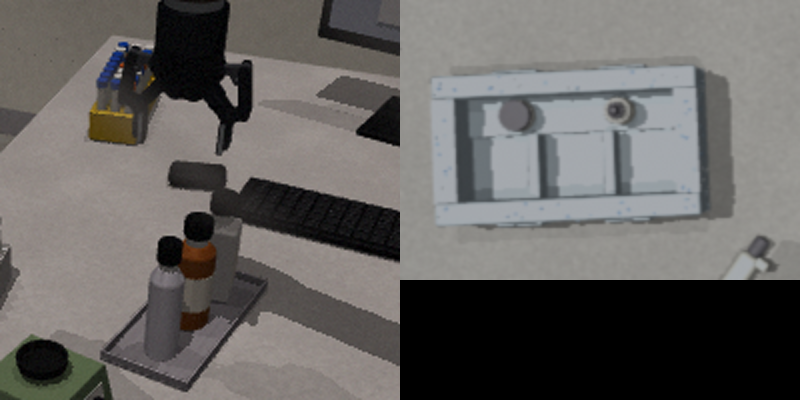

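All three bottles stand in the tray, and the dropper is alone in the trough at about (0.513, 0.2605). Before going low I'll pin down the true tip height with nearly closed fingers, using the earlier picture s4.

```bash
python3 - <<'E'
from h import *
i=camera_info("side");K=i["mtx"];T=i["extrinsics"]
def rayy(u,v,y):
    r=T[:3,:3]@np.array([(u-K[0,2])/K[0,0],(v-K[1,2])/K[1,1],1.]);o=T[:3,3];return (o+r*(y-o[1])/r[1]).round(4)
print("closed37: rep .1089",rayy(314.6,309.8,.242),rayy(339.4,314.4,.240))
print("open: rep .1235",rayy(303,296.2,.243),rayy(354,307.8,.238))
E
```

```text
closed37: rep .1089 [0.4803 0.242  0.1501] [0.4347 0.24   0.1548]
open: rep .1235 [0.5019 0.243  0.1786] [0.4103 0.238  0.1805]
```

The tip is at the reported z plus 42 to 44 mm when nearly shut, and plus 56 mm when open. Moving above the dropper with the jaws turned along the trough.

step_arm([
  [[0.6, 0, 15, 0, 0, 0, 0.05], [0.6, -1, 50, 0, 0, 0, 0.2], [0.6, -2, 95, 0, 0, 0, 0.35], [0.6, -3, 145, 0, 0, 0, 0.5], [0.6, -4, 195, 0, 0, 0, 0.65], [0.6, -5, 245, 0, 0, 0, 0.8], [0.6, -6, 295, 0, 0, 0, 0.95], [0.6, -7, 345, 0, 0, 0, 1.1], [0.6, -8, 395, 0, 0, 0, 1.25], [0.6, -9, 440, 0, 0, 0, 1.4], [0.6, -10, 475, 0, 0, 0, 1.52], [0.6, -10, 488, 0, 0, 0, 1.571], [0.6, -10, 491, 0, 0, 0, 1.571], [0.6, -10, 491, -40, 0, 0, 1.571], [0.6, -10, 491, -90, 0, 0, 1.571], [0.6, -10, 491, -130, 0, 0, 1.571], [0.6, -10, 491, -150, 0, 0, 1.571], [0.6, -10, 491, -150, 0, 0, 1.571], [0.6, -10, 491, -150, 0, 0, 1.571]],
])

```text
t: 36.72
ee_pos: [0.5138, 0.2598, 0.1042]
ee_rot: [-1.572, -0.0, 1.63]
contact_force: [-0.6, 0.8, -0.3]
finger_gap: 0.051
```

```bash
python3 - <<'E'
from h import *
p,d=grab("side","s15");s=sense();print(s["ee_pos"],s["ee_rot"],s["contact_force"],s["finger_gap"],s["q"].round(2))
p2,d2=grab("top","t15")
cv2.imwrite("pics/s15z.png",np.hstack([cv2.resize(p[250:430,230:380,::-1],(450,540),interpolation=cv2.INTER_CUBIC),cv2.copyMakeBorder(cv2.resize(p2[200:340,120:270,::-1],(300,280)),0,260,0,0,cv2.BORDER_CONSTANT)]))
E
```

```text
[0.51401907 0.26026098 0.10462731] [-1.57297664e+00 -5.84916858e-04  1.63055809e+00] [ 0.03643883  0.6573374  -0.12125417] 0.05127094583696105 [-0.4   0.44 -0.14  1.83  0.08  0.88  1.05]
```

View pics/s15z.png

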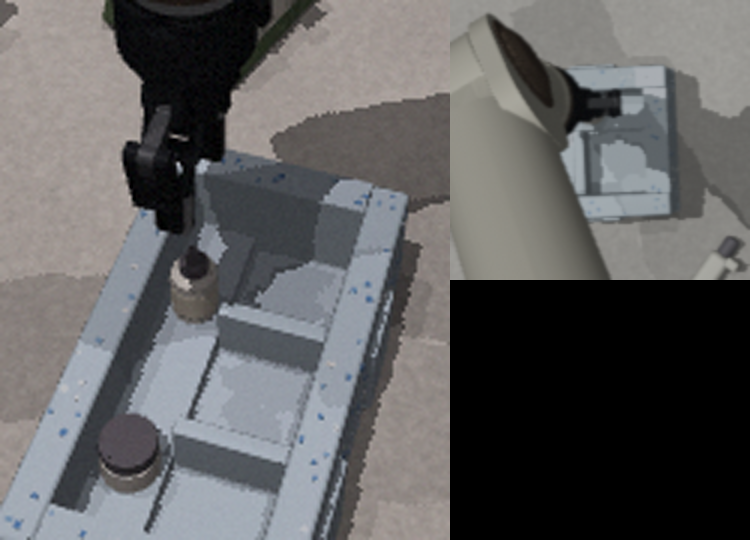

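```bash
python3 - <<'E'
from h import *
i=camera_info("side");T=np.linalg.inv(i["extrinsics"]);K=i["mtx"]
def pr(P):
    c=T[:3,:3]@np.array(P)+T[:3,3];c=K@c;return (((c[:2]/c[2])-[230,250])*3).round()
a=1.632;j=np.array([np.cos(a),np.sin(a),0]);n=np.array([-np.sin(a),np.cos(a),0])
c=np.array([.514,.2603,.1046+.046])
for s in(25.5,40):
  for w in(-11,11): print("+y",s,w,pr(c+j*s/1e3+n*w/1e3), "-y",pr(c-j*s/1e3+n*w/1e3))
print("dropper tip",pr([.513,.2605,.092]),"base",pr([.513,.2605,.034]))
f=np.load("pics/s15.npz");W=cloud("side",f["d"])
for u,v in((283,322),(287,322),(290,320),(286,315),(300,300),(298,304)):print(u,v,W[v,u].round(4),f["p"][v,u])
E
```

```text
+y 25.5 -11 [157. 214.] -y [186. 150.]
+y 25.5 11 [193. 223.] -y [221. 158.]
+y 40 -11 [148. 233.] -y [194. 133.]
+y 40 11 [185. 242.] -y [228. 141.]
dropper tip [193. 248.] base [194. 304.]
283 322 [0.5158 0.2995 0.1673] [5 8 4]
287 322 [0.5092 0.2977 0.1682] [3 7 8]
290 320 [0.5042 0.2963 0.174 ] [13 11 13]
286 315 [0.4995 0.3208 0.2168] [17 15 15]
300 300 [0.512  0.2326 0.1534] [3 7 8]
298 304 [0.5348 0.1885 0.0854] [165 172 182]
```

The fingers straddle the dropper as predicted, with its tip at crop (193,248). Going down 98 mm.

step_arm([
  [[0.6, -1, 0, -15, 0, 0, 0], [0.6, -1, 0, -35, 0, 0, 0], [0.6, -1, 0, -55, 0, 0, 0], [0.6, -1, 0, -72, 0, 0, 0], [0.6, -1, 0, -84, 0, 0, 0], [0.6, -1, 0, -92, 0, 0, 0], [0.6, -1, 0, -97, 0, 0, 0], [0.6, -1, 0, -98, 0, 0, 0], [0.6, -1, 0, -98, 0, 0, 0]],
])

```text
t: 37.95
ee_pos: [0.5121, 0.2607, 0.0056]
ee_rot: [-1.571, -0.0, 1.632]
contact_force: [-0.1, -0.1, -0.7]
finger_gap: 0.0512
```

```bash
python3 - <<'E'
from h import *
p,d=grab("side","s16");s=sense();print(s["ee_pos"],s["ee_rot"],s["contact_force"],s["finger_gap"],s["q"].round(2))
cv2.imwrite("pics/s16z.png",cv2.resize(p[290:400,250:350,::-1],(500,550),interpolation=cv2.INTER_CUBIC))
E
```

```text
[0.51213363 0.26074748 0.00565969] [-1.57151578e+00 -3.45695174e-04  1.63206595e+00] [ 0.00119449 -0.05132504 -0.17192609] 0.051221296191601956 [-0.42  0.58 -0.12  1.88  0.11  0.69  1.02]
```

View pics/s16z.png

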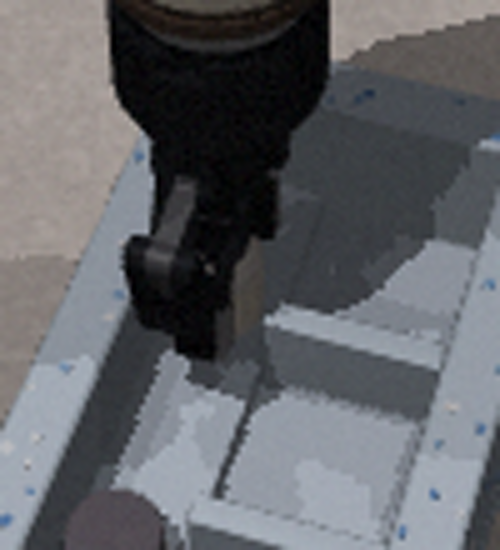

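The dropper is between the fingers, with its body visible at crop (240,300). Closing.

step_arm([
  [[0.4, 0, 0, 0, 0, 0, 0], [0.3, 0, 0, 0, 0, 0, 0], [0, 0, 0, 0, 0, 0, 0], [0, 0, 0, 0, 0, 0, 0], [0, 0, 0, 0, 0, 0, 0], [0, 0, 0, 0, 0, 0, 0], [0, 0, 0, 0, 0, 0, 0]],
])

```text
t: 38.88
ee_pos: [0.5123, 0.2608, 0.0059]
ee_rot: [-1.572, -0.0, 1.632]
contact_force: [-1.0, -0.2, 6.3]
finger_gap: 0.028
```

step_arm([
  [[0, 0, 0, 5, 0, 0, 0], [0, 0, 0, 15, 0, 0, 0], [0, 0, 0, 35, 0, 0, 0], [0, 0, 0, 65, 0, 0, 0], [0, 0, 0, 95, 0, 0, 0], [0, 0, 0, 125, 0, 0, 0], [0, 0, 0, 145, 0, 0, 0], [0, 0, 0, 150, 0, 0, 0], [0, 0, 0, 150, 0, 0, 0]],
])

```text
t: 40.0
ee_pos: [0.5117, 0.2604, 0.1552]
ee_rot: [-1.571, -0.0, 1.632]
contact_force: [-0.1, 0.8, -0.4]
finger_gap: 0.028
```

```bash
python3 - <<'E'
from h import *
p,d=grab("side","s17");s=sense();print(s["ee_pos"],s["ee_rot"],s["contact_force"],s["finger_gap"],s["q"].round(2))
cv2.imwrite("pics/s17z.png",cv2.resize(p[210:350,230:370,::-1],(560,560),interpolation=cv2.INTER_CUBIC))
p2,d2=grab("top","t17")
# cup precise: rim points & dark ellipse
hsv=cv2.cvtColor(p2,cv2.COLOR_RGB2HSV);m=(p2.max(2)<60).astype(np.uint8);m[:170]=0;m[245:]=0;m[:,:295]=0;m[:,352:]=0
cs,_=cv2.findContours(m,0,2);c=max(cs,key=cv2.contourArea);e=cv2.fitEllipse(c);print("ell top",e,ray("top",*e[0],.116))
q=np.load("pics/side0.npz")["p"];m=(q.max(2)<60).astype(np.uint8);k=np.zeros_like(m);k[203:235,280:322]=1;m*=k
cs,_=cv2.findContours(m,0,2);c=max(cs,key=cv2.contourArea);e=cv2.fitEllipse(c);print("ell side",e,ray("side",*e[0],.116),ray("side",*e[0],.112))
E
```

```text
[0.51123663 0.26020214 0.15452826] [-1.56973763e+00  4.87576004e-04  1.63204026e+00] [-0.23577075 -0.7033452   0.19568881] 0.02833373181397546 [-0.4   0.38 -0.15  1.79  0.07  0.98  1.06]
ell top ((322.40179443359375, 207.80258178710938), (26.803028106689453, 27.494159698486328), 145.19911193847656) [ 0.61738257 -0.0332641   0.116     ]
ell side ((301.2940673828125, 220.7814483642578), (22.55015754699707, 27.909013748168945), 103.502197265625) [ 0.61167421 -0.02218145  0.116     ] [ 0.61354341 -0.02675883  0.112     ]
```

View pics/s17z.png

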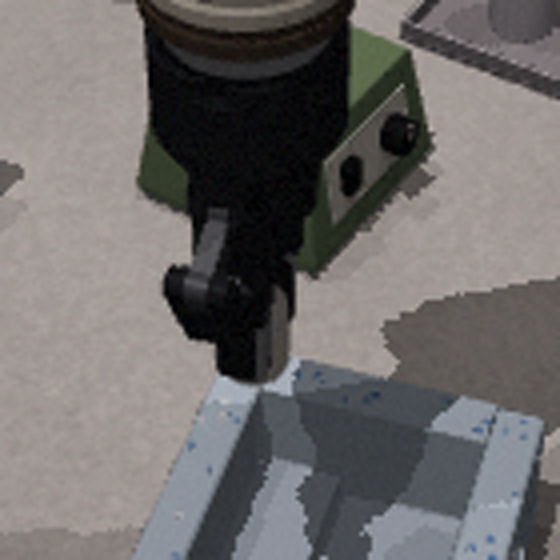

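```bash
python3 - <<'E'
from h import *
i=camera_info("side");T=np.linalg.inv(i["extrinsics"]);K=i["mtx"]
def pr(P):
    c=T[:3,:3]@np.array(P)+T[:3,3];c=K@c;return (((c[:2]/c[2])-[230,210])*4).round()
print("base front",pr([.512,.275,.184]),pr([.502,.271,.184]),"tip outer",pr([.512,.289,.1965]),pr([.501,.289,.1965]))
f=np.load("pics/s17.npz");W=cloud("side",f["d"]);p=f["p"]
for v in range(280,308,2): print(v,[(W[v,u].round(3).tolist(),int(p[v,u].max())) for u in (288,296,299)])
E
```

```text
base front [242. 383.] [267. 382.] tip outer [228. 387.] [253. 394.]
280 [([0.496, 0.315, 0.291], 16), ([0.497, 0.285, 0.262], 13), ([0.507, 0.247, 0.221], 12)]
282 [([0.495, 0.319, 0.292], 13), ([0.498, 0.281, 0.253], 12), ([0.506, 0.251, 0.221], 66)]
284 [([0.494, 0.321, 0.29], 8), ([0.498, 0.281, 0.249], 11), ([0.504, 0.256, 0.222], 69)]
286 [([0.496, 0.317, 0.281], 11), ([0.499, 0.279, 0.242], 12), ([0.502, 0.26, 0.222], 73)]
288 [([0.496, 0.317, 0.276], 6), ([0.497, 0.284, 0.243], 30), ([0.501, 0.263, 0.22], 70)]
290 [([0.496, 0.317, 0.272], 7), ([0.499, 0.28, 0.233], 18), ([0.5, 0.265, 0.218], 70)]
292 [([0.497, 0.316, 0.266], 11), ([0.499, 0.281, 0.229], 42), ([0.499, 0.267, 0.215], 65)]
294 [([0.499, 0.311, 0.256], 10), ([0.499, 0.28, 0.224], 45), ([0.499, 0.268, 0.212], 73)]
296 [([0.501, 0.307, 0.246], 12), ([0.5, 0.277, 0.216], 43), ([0.499, 0.268, 0.206], 74)]
298 [([0.51, 0.288, 0.219], 13), ([0.499, 0.28, 0.214], 45), ([0.5, 0.266, 0.199], 76)]
300 [([0.51, 0.289, 0.214], 9), ([0.5, 0.279, 0.207], 44), ([0.499, 0.267, 0.195], 71)]
302 [([0.511, 0.287, 0.207], 12), ([0.499, 0.28, 0.204], 48), ([0.5, 0.267, 0.19], 69)]
304 [([0.514, 0.281, 0.194], 46), ([0.499, 0.282, 0.202], 57), ([0.499, 0.267, 0.185], 126)]
306 [([0.552, 0.199, 0.084], 183), ([0.537, 0.194, 0.084], 182), ([0.532, 0.191, 0.083], 182)]
```

The base is at z 0.184 as predicted, and the fingertips are about 15 mm above it, enough to clear the 10 mm cup rim. The cup is at (0.6175, -0.033). Moving over it.

step_arm([
  [[0, 4, -12, 0, 0, 0, 0], [0, 12, -35, 0, 0, 0, 0], [0, 25, -70, 0, 0, 0, 0], [0, 39, -110, 0, 0, 0, 0], [0, 53, -150, 0, 0, 0, 0], [0, 67, -190, 0, 0, 0, 0], [0, 82, -230, 0, 0, 0, 0], [0, 94, -265, 0, 0, 0, 0], [0, 101, -285, 0, 0, 0, 0], [0, 104.5, -294, 0, 0, 0, 0], [0, 104.5, -294, -15, 0, 0, 0], [0, 104.5, -294, -35, 0, 0, 0], [0, 104.5, -294, -50, 0, 0, 0], [0, 104.5, -294, -55, 0, 0, 0], [0, 104.5, -294, -55, 0, 0, 0]],
])

```text
t: 41.98
ee_pos: [0.616, -0.0329, 0.0998]
ee_rot: [-1.57, -0.0, 1.633]
contact_force: [-0.2, -0.5, 0.0]
finger_gap: 0.0282
```

```bash
python3 - <<'E'
from h import *
p,d=grab("side","s18");s=sense();print(s["ee_pos"],s["ee_rot"],s["contact_force"],s["finger_gap"],s["q"].round(2))
cv2.imwrite("pics/s18z.png",cv2.resize(p[140:280,230:370,::-1],(560,560),interpolation=cv2.INTER_CUBIC))
E
```

```text
[ 0.61653777 -0.03310701  0.10044633] [-1.57114995e+00 -7.72662878e-05  1.63252169e+00] [0.3916367  0.05198245 0.43963866] 0.028264042814111504 [ 0.04  0.51 -0.04  1.73  0.02  0.91  1.62]
```

View pics/s18z.png

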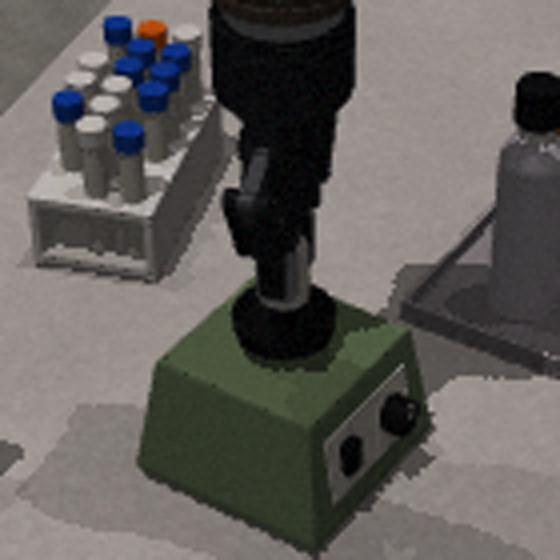

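The dropper is centred over the cup at crop (285,320). Lowering it slowly.

step_arm([
  [[0, 0, 0, -5, 0, 0, 0], [0, 0, 0, -10, 0, 0, 0], [0, 0, 0, -14, 0, 0, 0], [0, 0, 0, -17, 0, 0, 0], [0, 0, 0, -19, 0, 0, 0], [0, 0, 0, -20, 0, 0, 0], [0, 0, 0, -21, 0, 0, 0], [0, 0, 0, -21, 0, 0, 0]],
])

```text
t: 43.02
ee_pos: [0.6163, -0.0335, 0.0792]
ee_rot: [-1.571, -0.0, 1.632]
contact_force: [0.1, -0.1, -0.9]
finger_gap: 0.0283
```

step_arm([
  [[0, 0, 0, -0.5, 0, 0, 0], [0, 0, 0, -1, 0, 0, 0], [0, 0, 0, -1, 0, 0, 0]],
])

```text
t: 43.4
ee_pos: [0.6163, -0.0335, 0.0782]
ee_rot: [-1.571, -0.0, 1.632]
contact_force: [0.5, -0.1, -0.6]
finger_gap: 0.0278
```

step_arm([
  [[0, 0, 0, -0.5, 0, 0, 0], [0, 0, 0, -1, 0, 0, 0], [0, 0, 0, -1, 0, 0, 0]],
])

```text
t: 43.78
ee_pos: [0.6164, -0.0335, 0.0779]
ee_rot: [-1.571, 0.0, 1.632]
contact_force: [-1.8, -0.1, 4.0]
finger_gap: 0.0278
```

Contact at +4 N. Opening slowly, then straight up.

step_arm([
  [[0.4, 0, 0, 0, 0, 0, 0], [0.5, 0, 0, 0, 0, 0, 0], [0.6, 0, 0, 0, 0, 0, 0], [0.6, 0, 0, 0, 0, 0, 0], [0.6, 0, 0, 0, 0, 0, 0], [0.6, 0, 0, 10, 0, 0, 0], [0.6, 0, 0, 25, 0, 0, 0], [0.6, 0, 0, 50, 0, 0, 0], [0.6, 0, 0, 90, 0, 0, 0], [0.6, 0, 0, 130, 0, 0, 0], [0.6, 0, 0, 160, 0, 0, 0], [0.6, 0, 0, 175, 0, 0, 0], [0.6, 0, 0, 175, 0, 0, 0]],
])

```text
t: 45.4
ee_pos: [0.617, -0.0335, 0.2536]
ee_rot: [-1.573, 0.0, 1.632]
contact_force: [0.4, 0.6, -0.3]
finger_gap: 0.0509
```

```bash
python3 - <<'E'
from h import *
p,d=grab("side","s19");s=sense();print(s["ee_pos"],s["ee_rot"],s["contact_force"],s["finger_gap"],s["q"].round(2))
cv2.imwrite("pics/s19z.png",cv2.resize(p[100:260,250:420,::-1],(680,640))[:600])
W=cloud("side",d)
reg=(W[...,0]>.4)&(W[...,0]<.6)&(W[...,1]>-.48)&(W[...,1]<-.17)&(W[...,2]>.14)&(W[...,2]<.19)
k,l,st,ce=cv2.connectedComponentsWithStats(reg.astype(np.uint8))
for j in range(1,k):
    if st[j,4]>20:
        q=W[l==j];zt=np.percentile(q[:,2],95);qq=q[q[:,2]>zt-.006];c,r=cv2.minEnclosingCircle(qq[:,:2].astype(np.float32));print(np.round(c,4),r,zt,st[j,4])
m=(np.hypot(W[...,0]-.6175,W[...,1]+.033)<.02)&(W[...,2]>.12)&(W[...,2]<.18);print("drop",m.sum(),W[m].mean(0).round(4),W[m][:,2].max())
E
```

```text
[ 0.6160682  -0.03347856  0.25207794] [-1.57076965e+00  3.72264964e-06  1.63205790e+00] [-0.3315532  -0.09850018  0.36923422] 0.051062271609957084 [ 0.04  0.36 -0.04  1.58  0.01  1.2   1.63]
[ 0.4907 -0.3951] 0.01995699852705002 0.16555587933301136 176
[ 0.5045 -0.3141] 0.022210409864783287 0.16961726445155115 204
[ 0.5238 -0.2265] 0.016763757914304733 0.17943243191915886 196
drop 209 [ 0.6145 -0.0253  0.1409] 0.16716353455313315
```

View pics/s19z.png

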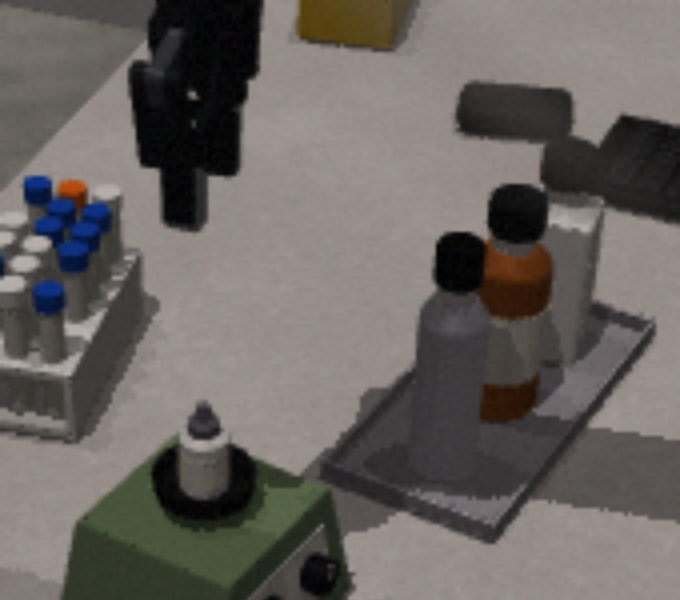

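The dropper stands upright in the cup at crop (205,460), and all three bottles stand in the tray. Now the returns, slim bottle first.

step_arm([
  [[1, -5, -10, 10, 0, 0, -0.1], [1, -15, -30, 10, 0, 0, -0.27], [1, -25, -52, 10, 0, 0, -0.44], [1, -35, -75, 10, 0, 0, -0.61], [1, -45, -97, 10, 0, 0, -0.78], [1, -56, -120, 10, 0, 0, -0.95], [1, -67, -142, 10, 0, 0, -1.12], [1, -78, -165, 10, 0, 0, -1.29], [1, -88, -185, 10, 0, 0, -1.46], [1, -94, -197, 5, 0, 0, -1.571], [1, -94, -197, 0, 0, 0, -1.571], [1, -94, -197, -30, 0, 0, -1.571], [1, -94, -197, -70, 0, 0, -1.571], [1, -94, -197, -90, 0, 0, -1.571], [1, -94, -197, -100, 0, 0, -1.571], [1, -94, -197, -100, 0, 0, -1.571]],
])

```text
t: 47.45
ee_pos: [0.5219, -0.2297, 0.1513]
ee_rot: [-1.57, 0.002, 0.063]
contact_force: [1.0, -0.9, -0.9]
finger_gap: 0.0853
```

```bash
python3 - <<'E'
from h import *
p,d=grab("side","s20");s=sense();print(s["ee_pos"],s["ee_rot"],s["contact_force"],s["finger_gap"],s["q"].round(2))
cv2.imwrite("pics/s20z.png",cv2.resize(p[60:240,290:440,::-1],(500,600)))
E
```

```text
[ 0.52257594 -0.23012238  0.15224834] [-1.57064109e+00  8.44830813e-05  6.23308155e-02] [-0.43848346  0.1269588   0.86177953] 0.08539607903824856 [ 0.14  0.38  0.29  1.81 -0.13  0.97  0.54]
```

View pics/s20z.png

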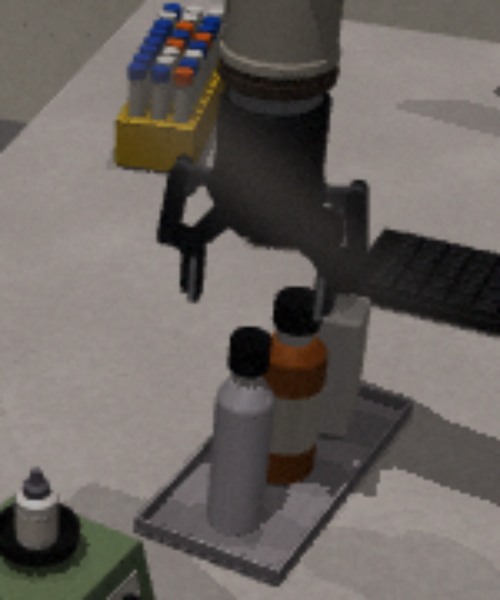

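The fingers are centred above the slim cap at crop (250,350). Descending and gripping.

step_arm([
  [[1, 0, 0, -15, 0, 0, 0], [1, 0, 0, -32, 0, 0, 0], [1, 0, 0, -43, 0, 0, 0], [1, 0, 0, -49, 0, 0, 0], [1, 0, 0, -49, 0, 0, 0], [0.6, 0, 0, -49, 0, 0, 0], [0, 0, 0, -49, 0, 0, 0], [0, 0, 0, -49, 0, 0, 0], [0, 0, 0, -49, 0, 0, 0], [0, 0, 0, -49, 0, 0, 0], [0, 0, 0, -49, 0, 0, 0], [0, 0, 0, -49, 0, 0, 0]],
])

```text
t: 49.0
ee_pos: [0.5229, -0.2306, 0.1038]
ee_rot: [-1.571, -0.001, 0.061]
contact_force: [0.5, 0.1, 5.1]
finger_gap: 0.0287
```

step_arm([
  [[0, 0, 0, 5, 0, 0, 0], [0, 0, 0, 18, 0, 0, 0], [0, 0, 0, 40, 0, 0, 0], [0, 0, 0, 70, 0, 0, 0], [0, 0, 0, 100, 0, 0, 0], [0, 0, 0, 130, 0, 0, 0], [0, 0, 0, 155, 0, 0, 0], [0, 0, 0, 165, 0, 0, 0], [0, 0, 0, 165, 0, 0, 0]],
])

```text
t: 50.12
ee_pos: [0.5223, -0.2305, 0.2685]
ee_rot: [-1.571, -0.001, 0.061]
contact_force: [-0.4, -0.3, -3.3]
finger_gap: 0.0287
```

step_arm([
  [[0, -1, 10, 0, 0, 0, 0], [0, -4, 35, 0, 0, 0, 0], [0, -9, 75, 0, 0, 0, 0], [0, -15, 120, 0, 0, 0, 0], [0, -20, 170, 0, 0, 0, 0], [0, -26, 220, 0, 0, 0, 0], [0, -32, 270, 0, 0, 0, 0], [0, -38, 320, 0, 0, 0, 0], [0, -45, 370, 0, 0, 0, 0], [0, -51, 420, 0, 0, 0, 0], [0, -57, 470, 0, 0, 0, 0], [0, -63, 520, 0, 0, 0, 0], [0, -68, 565, 0, 0, 0, 0], [0, -72, 600, 0, 0, 0, 0], [0, -75, 618, 0, 0, 0, 0], [0, -75, 624, 0, 0, 0, 0], [0, -75, 624, 0, 0, 0, 0], [0, -75, 624, 0, 0, 0, 0]],
])

```text
t: 52.38
ee_pos: [0.4481, 0.3918, 0.2683]
ee_rot: [-1.572, -0.0, 0.059]
contact_force: [0.4, 0.3, -3.1]
finger_gap: 0.0287
```

```bash
python3 - <<'E'
from h import *
p,d=grab("side","s21");s=sense();print(s["ee_pos"],s["ee_rot"],s["contact_force"],s["finger_gap"],s["q"].round(2))
cv2.imwrite("pics/s21z.png",cv2.resize(p[220:480,220:400,::-1],(415,600)))
E
```

```text
[0.44810306 0.39191614 0.26834762] [-1.57138052e+00 -4.04800939e-04  5.86715925e-02] [ 0.31563929 -0.92938738 -1.75693724] 0.028761056758259792 [-0.67  0.31 -0.12  1.61  0.04  1.22 -0.74]
```

View pics/s21z.png

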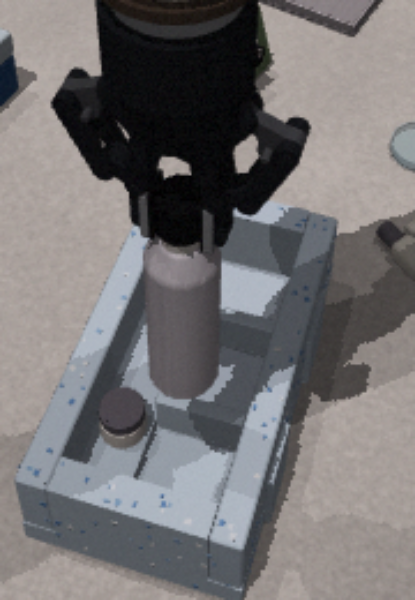

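The slim bottle is above its own well (+y end). Lowering it.

step_arm([
  [[0, 0, 0, -10, 0, 0, 0], [0, 0, 0, -30, 0, 0, 0], [0, 0, 0, -58, 0, 0, 0], [0, 0, 0, -84, 0, 0, 0], [0, 0, 0, -104, 0, 0, 0], [0, 0, 0, -119, 0, 0, 0], [0, 0, 0, -130, 0, 0, 0], [0, 0, 0, -137, 0, 0, 0], [0, 0, 0, -141, 0, 0, 0], [0, 0, 0, -143, 0, 0, 0], [0, 0, 0, -144.5, 0, 0, 0], [0, 0, 0, -145.5, 0, 0, 0], [0, 0, 0, -146.5, 0, 0, 0], [0, 0, 0, -146.5, 0, 0, 0], [0, 0, 0, -146.5, 0, 0, 0]],
])

```text
t: 54.3
ee_pos: [0.4474, 0.3936, 0.1218]
ee_rot: [-1.571, -0.0, 0.061]
contact_force: [0.9, 0.4, -2.1]
finger_gap: 0.0283
```

step_arm([
  [[0, 0, 0, -0.5, 0, 0, 0], [0, 0, 0, -0.8, 0, 0, 0], [0, 0, 0, -0.8, 0, 0, 0]],
])

```text
t: 54.68
ee_pos: [0.4476, 0.3939, 0.1217]
ee_rot: [-1.57, -0.001, 0.061]
contact_force: [-1.3, -0.4, 5.4]
finger_gap: 0.0287
```

Seated (+5.4 N). Releasing and rising.

step_arm([
  [[0.6, 0, 0, 0, 0, 0, 0], [1, 0, 0, 0, 0, 0, 0], [1, 0, 0, 0, 0, 0, 0], [1, 0, 0, 0, 0, 0, 0], [1, 0, 0, 0, 0, 0, 0], [1, 0, 0, 0, 0, 0, 0], [1, 0, 0, 20, 0, 0, 0], [1, 0, 0, 60, 0, 0, 0], [1, 0, 0, 105, 0, 0, 0], [1, 0, 0, 130, 0, 0, 0], [1, 0, 0, 135, 0, 0, 0], [1, 0, 0, 135, 0, 0, 0]],
])

```text
t: 56.18
ee_pos: [0.447, 0.3932, 0.2552]
ee_rot: [-1.571, 0.001, 0.061]
contact_force: [0.4, -0.3, 0.3]
finger_gap: 0.0853
```

```bash
python3 - <<'E'
from h import *
p,d=grab("side","s22");s=sense();print(s["ee_pos"],s["contact_force"],s["finger_gap"])
p2,d2=grab("top","t22")
cv2.imwrite("pics/s22z.png",np.hstack([cv2.resize(p[220:480,220:400,::-1],(346,500)),cv2.resize(p2[190:390,90:270,::-1],(450,500))]))
E
```

```text
[0.44666939 0.39292633 0.25445478] [ 0.02224245 -0.40340753 -0.32366976] 0.08531761691785683
```

View pics/s22z.png

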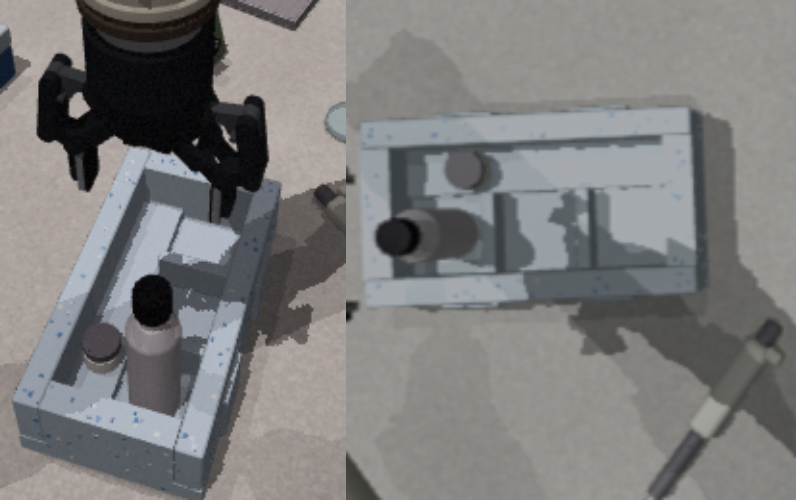

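The slim bottle stands in its own well. Next the round bottle, from the middle of the tray.

step_arm([
  [[1, 2, -20, 0, 0, 0, 0], [1, 5, -60, 0, 0, 0, 0], [1, 10, -115, 0, 0, 0, 0], [1, 14, -172, 0, 0, 0, 0], [1, 19, -230, 0, 0, 0, 0], [1, 24, -288, 0, 0, 0, 0], [1, 29, -346, 0, 0, 0, 0], [1, 34, -404, 0, 0, 0, 0], [1, 39, -462, 0, 0, 0, 0], [1, 43, -520, 0, 0, 0, 0], [1, 48, -578, 0, 0, 0, 0], [1, 53, -632, 0, 0, 0, 0], [1, 57, -680, 0, 0, 0, 0], [1, 59.5, -702, 0, 0, 0, 0], [1, 59.5, -708, 0, 0, 0, 0], [1, 59.5, -708, -30, 0, 0, 0], [1, 59.5, -708, -70, 0, 0, 0], [1, 59.5, -708, -95, 0, 0, 0], [1, 59.5, -708, -106, 0, 0, 0], [1, 59.5, -708, -106, 0, 0, 0]],
])

```text
t: 58.78
ee_pos: [0.5063, -0.3137, 0.1496]
ee_rot: [-1.57, 0.001, 0.062]
contact_force: [-0.3, -0.8, -0.0]
finger_gap: 0.0857
```

```bash
python3 - <<'E'
from h import *
p,d=grab("side","s23");s=sense();print(s["ee_pos"],s["ee_rot"],s["contact_force"],s["finger_gap"],s["q"].round(2))
cv2.imwrite("pics/s23z.png",cv2.resize(p[40:220,290:440,::-1],(500,600)))
E
```

```text
[ 0.50703821 -0.31429231  0.15052346] [-1.57090289e+00 -5.55639461e-04  6.14679374e-02] [ 0.39374575 -0.42836964  1.18304272] 0.08552553411002535 [ 0.25  0.43  0.34  1.75 -0.17  0.99  0.71]
```

View pics/s23z.png

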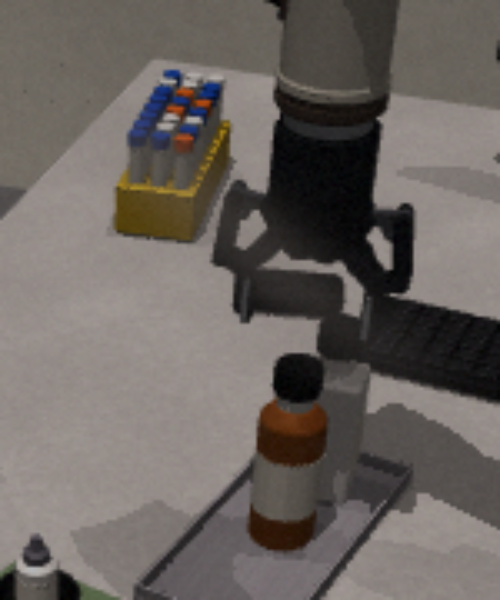

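step_arm([
  [[1, 0, 0, -15, 0, 0, 0], [1, 0, 0, -35, 0, 0, 0], [1, 0, 0, -49, 0, 0, 0], [1, 0, 0, -55, 0, 0, 0], [1, 0, 0, -55, 0, 0, 0], [0.6, 0, 0, -55, 0, 0, 0], [0, 0, 0, -55, 0, 0, 0], [0, 0, 0, -55, 0, 0, 0], [0, 0, 0, -55, 0, 0, 0], [0, 0, 0, -55, 0, 0, 0], [0, 0, 0, -55, 0, 0, 0], [0, 0, 0, -55, 0, 0, 0]],
])

```text
t: 60.32
ee_pos: [0.5074, -0.3149, 0.0957]
ee_rot: [-1.572, -0.001, 0.061]
contact_force: [-0.3, -0.3, 5.4]
finger_gap: 0.0364
```

step_arm([
  [[0, 0, 0, 5, 0, 0, 0], [0, 0, 0, 18, 0, 0, 0], [0, 0, 0, 40, 0, 0, 0], [0, 0, 0, 70, 0, 0, 0], [0, 0, 0, 100, 0, 0, 0], [0, 0, 0, 130, 0, 0, 0], [0, 0, 0, 155, 0, 0, 0], [0, 0, 0, 165, 0, 0, 0], [0, 0, 0, 165, 0, 0, 0]],
])

```text
t: 61.45
ee_pos: [0.5068, -0.3145, 0.2602]
ee_rot: [-1.571, -0.001, 0.061]
contact_force: [-0.4, -0.2, -3.2]
finger_gap: 0.0365
```

step_arm([
  [[0, -1, 10, 0, 0, 0, 0], [0, -3, 35, 0, 0, 0, 0], [0, -6, 75, 0, 0, 0, 0], [0, -10, 120, 0, 0, 0, 0], [0, -15, 170, 0, 0, 0, 0], [0, -19, 220, 0, 0, 0, 0], [0, -23, 270, 0, 0, 0, 0], [0, -28, 320, 0, 0, 0, 0], [0, -32, 370, 0, 0, 0, 0], [0, -36, 420, 0, 0, 0, 0], [0, -40, 470, 0, 0, 0, 0], [0, -45, 520, 0, 0, 0, 0], [0, -49, 565, 0, 0, 0, 0], [0, -52, 600, 0, 0, 0, 0], [0, -54, 619, 0, 0, 0, 0], [0, -54, 625, 0, 0, 0, 0], [0, -54, 625, 0, 0, 0, 0], [0, -54, 625, 0, 0, 0, 0]],
])

```text
t: 63.7
ee_pos: [0.4534, 0.3088, 0.2599]
ee_rot: [-1.572, -0.0, 0.059]
contact_force: [-0.8, -0.4, -3.0]
finger_gap: 0.0365
```

```bash
python3 - <<'E'
from h import *
p,d=grab("side","s24");s=sense();print(s["ee_pos"],s["ee_rot"],s["contact_force"],s["finger_gap"],s["q"].round(2))
cv2.imwrite("pics/s24z.png",cv2.resize(p[200:460,220:400,::-1],(415,600)))
E
```

```text
[0.45338298 0.30893254 0.25997838] [-1.57135187e+00 -2.26425228e-04  5.86591455e-02] [ 0.27362961 -0.57819459 -2.65713663] 0.035988347234203306 [-0.57  0.23 -0.09  1.74  0.02  1.18 -0.61]
```

View pics/s24z.png

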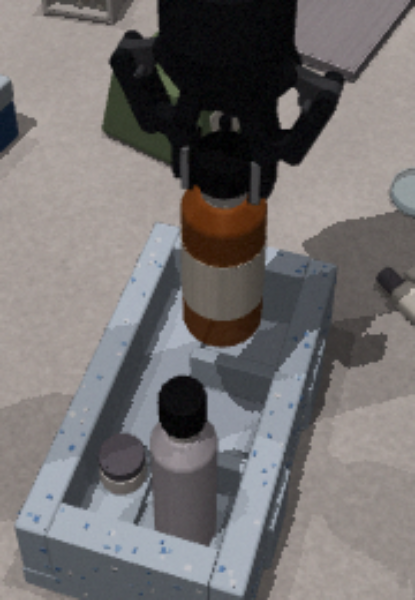

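The round bottle is upright over the middle well. Lowering it.

step_arm([
  [[0, 0, 0, -10, 0, 0, 0], [0, 0, 0, -30, 0, 0, 0], [0, 0, 0, -58, 0, 0, 0], [0, 0, 0, -84, 0, 0, 0], [0, 0, 0, -104, 0, 0, 0], [0, 0, 0, -119, 0, 0, 0], [0, 0, 0, -130, 0, 0, 0], [0, 0, 0, -137, 0, 0, 0], [0, 0, 0, -141, 0, 0, 0], [0, 0, 0, -143, 0, 0, 0], [0, 0, 0, -144.5, 0, 0, 0], [0, 0, 0, -145.5, 0, 0, 0], [0, 0, 0, -146, 0, 0, 0], [0, 0, 0, -146, 0, 0, 0], [0, 0, 0, -146, 0, 0, 0]],
])

```text
t: 65.62
ee_pos: [0.4528, 0.3105, 0.114]
ee_rot: [-1.571, -0.0, 0.061]
contact_force: [-0.8, -0.7, -2.3]
finger_gap: 0.0367
```

step_arm([
  [[0, 0, 0, -0.5, 0, 0, 0], [0, 0, 0, -1, 0, 0, 0], [0, 0, 0, -1, 0, 0, 0]],
])

```text
t: 66.0
ee_pos: [0.453, 0.3109, 0.1137]
ee_rot: [-1.57, -0.001, 0.061]
contact_force: [-2.2, -1.3, 5.5]
finger_gap: 0.0365
```

step_arm([
  [[0.6, 0, 0, 0, 0, 0, 0], [1, 0, 0, 0, 0, 0, 0], [1, 0, 0, 0, 0, 0, 0], [1, 0, 0, 0, 0, 0, 0], [1, 0, 0, 0, 0, 0, 0], [1, 0, 0, 0, 0, 0, 0], [1, 0, 0, 20, 0, 0, 0], [1, 0, 0, 60, 0, 0, 0], [1, 0, 0, 105, 0, 0, 0], [1, 0, 0, 135, 0, 0, 0], [1, 0, 0, 143, 0, 0, 0], [1, 0, 0, 143, 0, 0, 0]],
])

```text
t: 67.5
ee_pos: [0.4527, 0.3105, 0.2557]
ee_rot: [-1.571, -0.0, 0.061]
contact_force: [-0.2, -0.4, -1.6]
finger_gap: 0.0853
```

```bash
python3 - <<'E'
from h import *
p,d=grab("side","s25");s=sense();print(s["ee_pos"],s["contact_force"],s["finger_gap"])
p2,d2=grab("top","t25")
cv2.imwrite("pics/s25z.png",np.hstack([cv2.resize(p[200:460,220:400,::-1],(346,500)),cv2.resize(p2[190:390,90:270,::-1],(450,500))]))
E
```

```text
[0.45222259 0.31008535 0.25479814] [-0.27301491  0.11361335 -0.16158116] 0.08542997215136086
```

View pics/s25z.png

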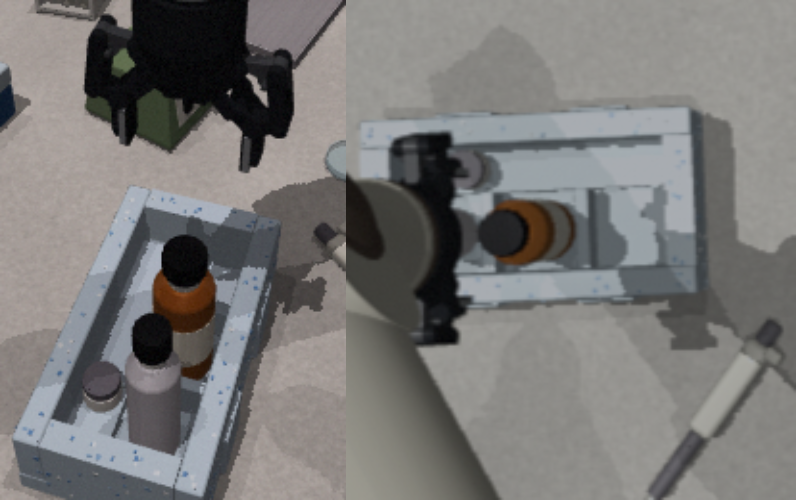

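The round bottle is back in its well. Last is the square bottle.

step_arm([
  [[1, 1, -20, 0, 0, 0, 0], [1, 3, -60, 0, 0, 0, 0], [1, 6, -115, 0, 0, 0, 0], [1, 9, -172, 0, 0, 0, 0], [1, 12, -230, 0, 0, 0, 0], [1, 15, -288, 0, 0, 0, 0], [1, 19, -346, 0, 0, 0, 0], [1, 22, -404, 0, 0, 0, 0], [1, 25, -462, 0, 0, 0, 0], [1, 28, -520, 0, 0, 0, 0], [1, 31, -578, 0, 0, 0, 0], [1, 34, -632, 0, 0, 0, 0], [1, 36, -680, 0, 0, 0, 0], [1, 38, -703, 0, 0, 0, 0], [1, 38, -709, 0, 0, 0, 0], [1, 38, -709, -30, 0, 0, 0], [1, 38, -709, -70, 0, 0, 0], [1, 38, -709, -95, 0, 0, 0], [1, 38, -709, -106, 0, 0, 0], [1, 38, -709, -106, 0, 0, 0]],
])

```text
t: 70.1
ee_pos: [0.4904, -0.3976, 0.1495]
ee_rot: [-1.57, 0.001, 0.062]
contact_force: [0.1, -0.2, 0.9]
finger_gap: 0.0855
```

```bash
python3 - <<'E'
from h import *
p,d=grab("side","s26");s=sense();print(s["ee_pos"],s["ee_rot"],s["contact_force"],s["finger_gap"],s["q"].round(2))
cv2.imwrite("pics/s26z.png",cv2.resize(p[40:220,290:440,::-1],(500,600)))
E
```

```text
[ 0.49099431 -0.39834906  0.15053556] [-1.57095493e+00 -4.76382449e-04  6.13956739e-02] [ 0.12069758 -0.53820817 -0.73082335] 0.08516021969772267 [ 0.35  0.5   0.39  1.66 -0.22  1.02  0.87]
```

View pics/s26z.png

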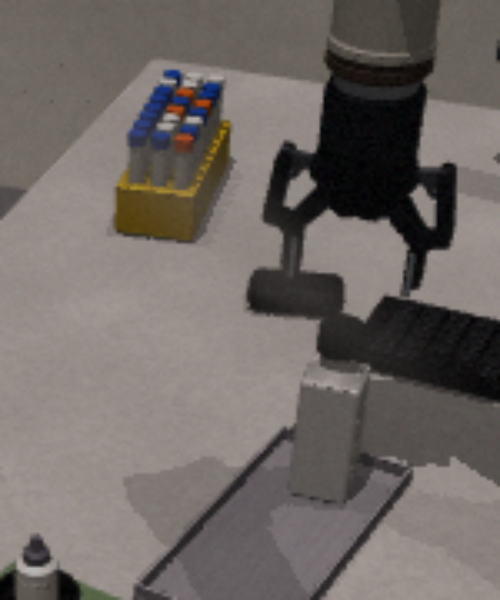

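The fingers are centred over the square bottle's cap at crop (345,335). Gripping and lifting.

step_arm([
  [[1, 0, 0, -15, 0, 0, 0], [1, 0, 0, -35, 0, 0, 0], [1, 0, 0, -52, 0, 0, 0], [1, 0, 0, -59, 0, 0, 0], [1, 0, 0, -59, 0, 0, 0], [0.6, 0, 0, -59, 0, 0, 0], [0, 0, 0, -59, 0, 0, 0], [0, 0, 0, -59, 0, 0, 0], [0, 0, 0, -59, 0, 0, 0], [0, 0, 0, -59, 0, 0, 0], [0, 0, 0, -59, 0, 0, 0], [0, 0, 0, -59, 0, 0, 0]],
])

```text
t: 71.65
ee_pos: [0.4915, -0.399, 0.0918]
ee_rot: [-1.572, -0.001, 0.061]
contact_force: [1.5, -0.9, 5.9]
finger_gap: 0.0369
```

step_arm([
  [[0, 0, 0, 5, 0, 0, 0], [0, 0, 0, 18, 0, 0, 0], [0, 0, 0, 40, 0, 0, 0], [0, 0, 0, 70, 0, 0, 0], [0, 0, 0, 100, 0, 0, 0], [0, 0, 0, 130, 0, 0, 0], [0, 0, 0, 155, 0, 0, 0], [0, 0, 0, 165, 0, 0, 0], [0, 0, 0, 165, 0, 0, 0]],
])

```text
t: 72.78
ee_pos: [0.4908, -0.3985, 0.2562]
ee_rot: [-1.571, -0.001, 0.061]
contact_force: [-0.0, -0.2, -2.5]
finger_gap: 0.0365
```

step_arm([
  [[0, 0, 10, 0, 0, 0, 0], [0, -2, 35, 0, 0, 0, 0], [0, -4, 75, 0, 0, 0, 0], [0, -6, 120, 0, 0, 0, 0], [0, -9, 170, 0, 0, 0, 0], [0, -12, 220, 0, 0, 0, 0], [0, -14, 270, 0, 0, 0, 0], [0, -17, 320, 0, 0, 0, 0], [0, -20, 370, 0, 0, 0, 0], [0, -22, 420, 0, 0, 0, 0], [0, -25, 470, 0, 0, 0, 0], [0, -27, 520, 0, 0, 0, 0], [0, -29, 565, 0, 0, 0, 0], [0, -31, 600, 0, 0, 0, 0], [0, -32.5, 619, 0, 0, 0, 0], [0, -32.5, 626, 0, 0, 0, 0], [0, -32.5, 626, 0, 0, 0, 0], [0, -32.5, 626, 0, 0, 0, 0]],
])

```text
t: 75.03
ee_pos: [0.4586, 0.2258, 0.2558]
ee_rot: [-1.572, 0.0, 0.059]
contact_force: [-0.4, 0.3, -2.8]
finger_gap: 0.0366
```

```bash
python3 - <<'E'
from h import *
p,d=grab("side","s27");s=sense();print(s["ee_pos"],s["ee_rot"],s["contact_force"],s["finger_gap"],s["q"].round(2))
cv2.imwrite("pics/s27z.png",cv2.resize(p[180:440,220:400,::-1],(415,600)))
E
```

```text
[0.45865285 0.22593967 0.25590205] [-1.57132926e+00  6.59865263e-06  5.86768427e-02] [ 0.2568146   0.57328744 -2.64281719] 0.03659191648926072 [-0.5   0.16 -0.01  1.83  0.    1.15 -0.45]
```

View pics/s27z.png

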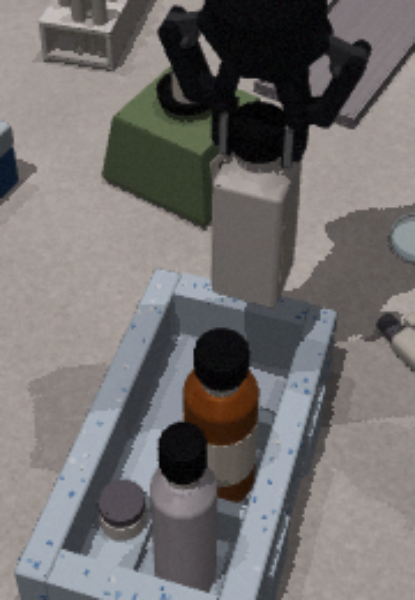

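The square bottle is over the -y well. Lowering it.

step_arm([
  [[0, 0, 0, -10, 0, 0, 0], [0, 0, 0, -30, 0, 0, 0], [0, 0, 0, -58, 0, 0, 0], [0, 0, 0, -84, 0, 0, 0], [0, 0, 0, -104, 0, 0, 0], [0, 0, 0, -119, 0, 0, 0], [0, 0, 0, -130, 0, 0, 0], [0, 0, 0, -137, 0, 0, 0], [0, 0, 0, -141, 0, 0, 0], [0, 0, 0, -143, 0, 0, 0], [0, 0, 0, -144.5, 0, 0, 0], [0, 0, 0, -145.5, 0, 0, 0], [0, 0, 0, -146, 0, 0, 0], [0, 0, 0, -146, 0, 0, 0], [0, 0, 0, -146, 0, 0, 0]],
])

```text
t: 76.95
ee_pos: [0.4583, 0.2275, 0.11]
ee_rot: [-1.571, -0.0, 0.061]
contact_force: [0.1, 0.3, -1.6]
finger_gap: 0.0365
```

step_arm([
  [[0, 0, 0, -0.5, 0, 0, 0], [0, 0, 0, -1, 0, 0, 0], [0, 0, 0, -1, 0, 0, 0]],
])

```text
t: 77.32
ee_pos: [0.4585, 0.2277, 0.1097]
ee_rot: [-1.57, -0.001, 0.061]
contact_force: [-1.4, -1.4, 5.5]
finger_gap: 0.0365
```

Seated (+5.5 N). Releasing, rising, and drawing back toward the robot's other side for a clear view.

step_arm([
  [[0.6, 0, 0, 0, 0, 0, 0], [1, 0, 0, 0, 0, 0, 0], [1, 0, 0, 0, 0, 0, 0], [1, 0, 0, 0, 0, 0, 0], [1, 0, 0, 0, 0, 0, 0], [1, 0, 0, 0, 0, 0, 0], [1, 0, 0, 20, 0, 0, 0], [1, 0, 0, 60, 0, 0, 0], [1, 0, 0, 105, 0, 0, 0], [1, 0, 0, 140, 0, 0, 0], [1, 0, 0, 150, 0, 0, 0], [1, 0, -30, 150, 0, 0, 0], [1, 0, -80, 150, 0, 0, 0], [1, 0, -130, 150, 0, 0, 0], [1, 0, -180, 150, 0, 0, 0], [1, 0, -215, 150, 0, 0, 0], [1, 0, -230, 150, 0, 0, 0], [1, 0, -230, 150, 0, 0, 0], [1, 0, -230, 150, 0, 0, 0]],
])

```text
t: 79.7
ee_pos: [0.4582, -0.0006, 0.2586]
ee_rot: [-1.57, 0.001, 0.063]
contact_force: [-0.3, 0.4, -0.6]
finger_gap: 0.0852
```

```bash
python3 - <<'E'
from h import *
p,d=grab("side","s28");p2,d2=grab("top","t28");s=sense();print(s["t"],s["ee_pos"],s["contact_force"],s["finger_gap"])
cv2.imwrite("pics/s28z.png",np.hstack([cv2.resize(p[170:470,220:400,::-1],(360,600)),cv2.resize(p2[180:330,80:360,::-1],(430,230)) if 0 else cv2.copyMakeBorder(cv2.resize(p2[180:330,80:360,::-1],(430,230)),0,370,0,0,cv2.BORDER_CONSTANT)]))
for n,dd in(("top",d2),("side",d)):
    W=cloud(n,dd)
    reg=(W[...,0]>.4)&(W[...,0]<.5)&(W[...,1]>.18)&(W[...,1]<.43)&(W[...,2]>.165)&(W[...,2]<.21)
    k,l,st,ce=cv2.connectedComponentsWithStats(reg.astype(np.uint8))
    for j in range(1,k):
        if st[j,4]>20:
            q=W[l==j];zt=np.percentile(q[:,2],95);c,r=cv2.minEnclosingCircle(q[q[:,2]>zt-.006][:,:2].astype(np.float32));print(n,np.round(c,4),round(r,4),zt.round(4))
    m=(np.hypot(W[...,0]-.6175,W[...,1]+.033)<.013)&(W[...,2]>.118)&(W[...,2]<.18);print("drop",m.sum(),W[m].mean(0).round(4) if m.sum() else 0)
E
```

```text
79.8 [ 0.45828762 -0.0007789   0.2587153 ] [ 0.77344111 -0.03808995  0.60148478] 0.0856031706473945
top [0.4589 0.2281] 0.0193 0.1858
top [0.4526 0.3087] 0.0194 0.1903
top [0.4484 0.3922] 0.0157 0.2003
drop 118 [ 0.6165 -0.0327  0.1511]
side [0.4582 0.2296] 0.0196 0.1838
side [0.4526 0.3112] 0.0203 0.1879
side [0.4477 0.3955] 0.0154 0.1976
drop 94 [ 0.6156 -0.028   0.1496]
```

View pics/s28z.png

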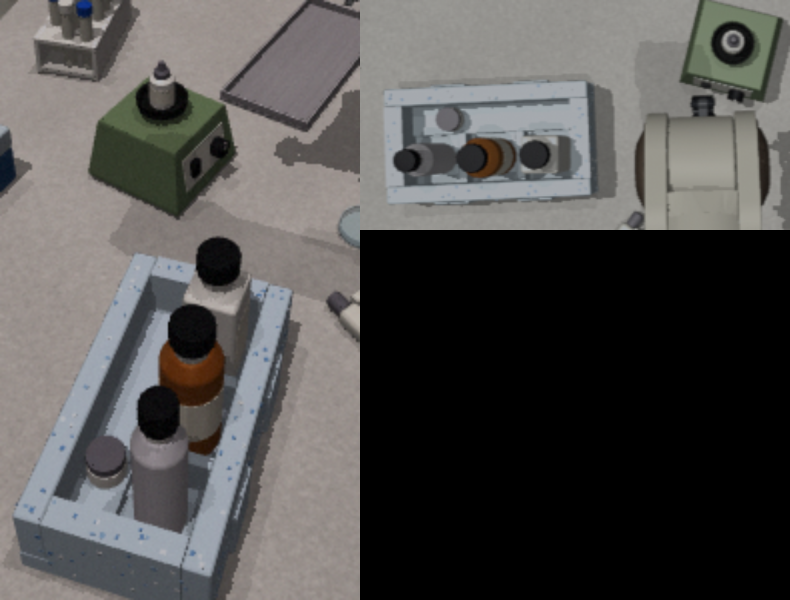

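The three bottles stand in their own wells, with cap tops at the same heights as at the start (0.186 / 0.190 / 0.200 from the top camera). The dropper is upright in the cup, the jar is untouched, and the gripper is empty and clear. Handing in.

```bash
python3 -c "
from rig import *
print(close_job())"
```

```text
the job is handed in; nothing more can be done
None
```

The job is done and handed in at about 80 s of the 141 s allowed. I stood all three tall bottles on the tray, put the dropper bottle in the mixer cup, then returned each tall bottle to its own well in the order slim, round, square. Every bottle was lowered until I could feel light contact, at most about 5.5 N, before I let go.

**Last checks:**
- **Tall bottles:** all three stand upright, with cap tops at the same heights as at the start, so they are fully down. Their caps are within about 4 mm of where they began.
- **Dropper and jar:** the dropper bottle is upright and centred in the cup. The jar is still in its place in the trough.
- **Gripper:** it was open and touching nothing at hand-in.

**Disagreements:**
- **Tool height:** the reported tool height was about 40 mm lower than the fingertips seen by the cameras. I relied on the cameras for the grasps, and no contact was unexpected.
- **Cameras:** the two cameras differed by 1 to 5 mm in y, which was within the clearances.

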